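# Park, load and lock the potting-bench transfer tray

### The job

First slide the transfer tray home against its stop at the fixed bracket, and drop one of the lock pins fully through the bracket and the tray's tongue. Then lift every tub on the bench by its handle and stand it upright on the tray floor, and last of all swing the end gate shut and lock it with the other pin, pushed fully home through the corner plates and the gate's tongue. Leave the bowl and the plant pot alone.

Things in the scene. Friction and masses are not known exactly. Their poses are not given: they have to be found in the camera images.
- tray (a point): Sliding steel tray on a track fixed to the bench. Point: centre of its inner floor, 36 mm above the bench. y: along the track, from the bracket to the gate; x: across, away from the robot; z up. Inside 100 mm (x) by 316 mm (y): room for a row of four tubs. Walls 6 mm thick, 30 mm high on the long sides and the -y end; the gate closes the +y end, its inner face at y = +166 mm.
- sled (a joint): How far the tray stands from its parked place, m: 0 = parked, against its stop by the bracket; grows as it slides to its own +y, up to 0.12. About 2.5 N friction; stays where left.
- tray_handle (a point): Black upright round peg, 14 mm diameter, 42 mm tall, on a lug on the tray's near (-x) wall, to slide the tray by. This point lies on its axis, 24 mm above the lug and 18 mm below the peg's top. Axes as the tray's.
- park_hole (a point): Fixed steel bracket at the track's -y end: two level plates 50 x 50 mm, 8 mm thick, 20 mm apart, 14 mm holes through both. Point: hole centre at the top face of the upper plate, 58 mm above the bench; z up. With the tray parked, the 8 mm tongue on its -y end lies between the plates, its 14 mm hole in line, and a pin dropped in from above passes through all three.
- gate (a joint): Angle of the tray's end gate, rad: 0 = shut, against its stop; grows as its free end swings away from the tray, to 1.3. Upright hinge at x = +58, y = +170 mm in the tray's frame; friction about 0.05 N m, stays where left. A steel bar 30 mm high; shut, it runs from the hinge to the tray's -x, and the tongue at its free end, with a 14 mm hole, lies between the corner plates.
- gate_handle (a point): Black upright round peg, 14 mm diameter, 42 mm tall, on top of the gate bar, 75 mm from the hinge axis. This point lies on its axis, 24 mm above the bar and 18 mm below the peg's top, 54 mm above the tray floor. Turns with the gate.
- gate_hole (a point): Corner plates: two level steel plates 36 x 38 mm, 8 mm thick, 20 mm apart, 14 mm holes through both, on the tray's near +y corner; they move with the tray. Point: hole centre at the top face of the upper plate (x = -88, y = +170, z = +22 mm in the tray's frame). With the gate shut, the hole of its tongue is in line.
- pin_block: Wooden block 60 by 130 by 50 mm high, fixed to the bench, with two holes 72 mm apart along its y in which the pins stand. Origin: centre of its underside.
- pin_a: One of two identical lock pins, standing in the wooden block; either fits either place. Origin: on the axis at the underside of the shoulder (collar 25 mm diameter, 4 mm thick), z up. Below: steel shaft 10 mm diameter, 46 mm long, the last 12 mm tapered to a 4 mm tip. Above: black round grip 15 mm diameter, z = 4 to 44 mm. 60 g. Fully home when the shoulder rests on the plate.
- pin_b: One of two identical lock pins, standing in the wooden block; either fits either place. Origin: on the axis at the underside of the shoulder (collar 25 mm diameter, 4 mm thick), z up. Below: steel shaft 10 mm diameter, 46 mm long, the last 12 mm tapered to a 4 mm tip. Above: black round grip 15 mm diameter, z = 4 to 44 mm. 60 g. Fully home when the shoulder rests on the plate.
- tub1: Lidded round terracotta-brown plastic tub, 60 mm diameter (lid 62), 50 mm tall, with a stiff upright wire handle (rod 10 mm thick) whose level top bar runs along the tub's x, 36 mm long, its centre 82 mm above the underside. About 0.15 to 0.3 kg. Origin: centre of its underside, z up. May be absent.
- tub2: Lidded round terracotta-brown plastic tub, 60 mm diameter (lid 62), 50 mm tall, with a stiff upright wire handle (rod 10 mm thick) whose level top bar runs along the tub's x, 36 mm long, its centre 82 mm above the underside. About 0.15 to 0.3 kg. Origin: centre of its underside, z up. May be absent.
- tub3: Lidded round terracotta-brown plastic tub, 60 mm diameter (lid 62), 50 mm tall, with a stiff upright wire handle (rod 10 mm thick) whose level top bar runs along the tub's x, 36 mm long, its centre 82 mm above the underside. About 0.15 to 0.3 kg. Origin: centre of its underside, z up. May be absent.
- tub4: Lidded round terracotta-brown plastic tub, 60 mm diameter (lid 62), 50 mm tall, with a stiff upright wire handle (rod 10 mm thick) whose level top bar runs along the tub's x, 36 mm long, its centre 82 mm above the underside. About 0.15 to 0.3 kg. Origin: centre of its underside, z up. May be absent.
- bowl: White bowl, 110 mm across, a bystander. Origin: centre of its underside.
- plant_pot: Empty square black plant pot, 75 mm wide, 80 mm tall, a bystander. Origin: centre of its underside.
Not all that is in view belongs to the job. Leave any turquoise look-alike of the tub4 alone.

How it is judged:
By the outcome, as a careful person would: the job done as asked, in the order asked, and still so for the second after the job is handed in, with the robot touching nothing.
Of tub1, tub2, tub3, tub4 only 2 to 4 are there at a start; the rules pass over those that are not, and their reading is None.
At some moment in a run one of tub1, tub2, tub3, tub4 may be knocked a few centimetres aside while the robot is not near it.
It also fails if it takes over 210 s, if anything falls off the work surface, if the arm or the gripper's body presses on something with over 40 N, if the wrist force passes 120 N, or if a joint passes its speed limit or range.

### The arm

A 6-joint arm with a two-finger parallel gripper is mounted at the origin on the work surface. World frame = base frame: x ahead of the robot, y to its left, z up, the work surface at z = 0. Lengths are in m, angles in rad, forces in N, time in s.
With the tool pointing down it reaches from about 0.25 to 0.775 m from the base axis. Payload 4 kg.
Tool frame: the origin (TCP) lies at the centre of the arm's flange, where the gripper is bolted on; the fingertips stand ahead of it and the grasp point (between the pads) lies 180 mm ahead of it (robot.tcp_to_tips is the z of the fingertips in the tool frame, in m); z points along the fingers, y is the direction in which the jaws open and shut (so a half turn about z gives the same grasp; the last joint's range is limited). The gripper opens to 94 mm and grips with 3 to 60 N. Pads are 16 mm wide; open, the fingers measure 119 mm over their backs; the gripper's body (75 mm by 177 mm) begins 78 mm behind the grasp point.
Start: joints at [-1.419, 0.087, 1.371, -0, 1.684, -0.103], TCP at [0.139, -0.532, 0.405] pointing down, gripper open.
Joint ranges: [-3.1, 3.1], [-0.76, 2.03], [0.27, 2.55], [-1.08, 4.22], [0.17, 2.65], [-2.57, 2.57]. Speed limits (rad/s): [2.79, 2.79, 3.14, 3.14, 3.14, 3.14].

### API

Orientations are given as [roll, pitch, yaw] about the fixed x, y, z axes, in that order (R = Rz(yaw) Ry(pitch) Rx(roll)).
In Python, from bench import robot gives the robot as it stands.
- The arm moves only by the tool move_arm, never from a script. Its argument "increments" is a list that holds one entry, the list of rows, each a list of 7 numbers: the opening, from 0 (shut) to 1 (fully open), then the shift along the tool's x, y, z as a fraction of full scale, then the turn, a rotation vector about the tool's x, y, z as a fraction of full scale. In form: [[[jaw, dx, dy, dz, rx, ry, rz], ...]]. A call has 1 to 8 rows; each row is the pose to reach, as a shift and turn from the pose commanded when the call began, along the tool's axes at that moment; what a row does not reach only later rows make up. Full scale, the value 1, is 0.1 m for a shift and pi/2 rad for a turn. A row lasts 1/12 s, in which the tool goes at most 41.7 mm and 7.16 degrees, less where a joint would pass 70% of its speed; a pose out of reach is approached as far as the arm can. A call with a number of a shift or a turn outside -1 to 1 is refused whole. A call with a gripper value outside its range is refused whole. The fingers move at their own pace and stop on an object; the grip force is fixed at half the most. Time passes only in rows, so rows that repeat a pose let the fingers close. It gives the time, the measured TCP pose, the force and the opening at its end, in the units of the state.
- robot.get_obs(): the state, without advancing time (a new reading comes with each control period).
- robot.snapshot(name): name is "scene" or "side" or "wrist"; returns (picture, depth): 420x560x3 uint8, red, green, blue; 420x560 float32, m along the optical axis (not along the pixel's ray), 0 where there is no reading.
- robot.camera_params(name): a dict with "mtx" (3x3 intrinsics, pixels), "k1" (the pictures are not rectified: a ray, as slopes to the right and down, at radius r is drawn at 1 + k1 r^2 times it, then the intrinsics apply), "R" (3x3) and "t" (3): a world point X has camera coordinates R X + t. Camera axes: x right, y down, z forward; pixel columns grow to the right and rows downward; lengths in m; the calibration is good to about 2 mm. A picture is of the moment at which its call begins: read the wrist's pose just before it. camera_params takes no time and is no camera call; for the wrist camera it gives the pose at the moment of the call.
- robot.close_job(): hands the job in, once; it reports no verdict.
The state is a dict: "time": time; "joint_positions": joint angles; "qvel": joint speeds; "joint_torque": joint torques, N m; "tool_pos": TCP position; "ee_rot": TCP orientation; "wrist_force": force on the tool from outside, world axes, zero at the start; "wrist_torque": the same for the moment, N m; "width": finger opening in m.
Only numpy, scipy, OpenCV 4.12 (cv2) and the standard library are available. Lean on these libraries where they do the work, as an engineer would, in place of code of your own. Each camera call takes 0.05 s, during which the arm holds its last target.

## Working session

There is one attempt and no reset: what is moved stays moved. The work goes in short steps, Python scripts to look and compute and a tool call to move; the robot and the scene stay as the last step left them, time stands still between calls to the robot, and variables do not carry over. Pictures are saved under pics/ and viewed, and the job is handed in when it is done.

Besides the shell and the picture viewer there is one more tool, called after "Request:" as name(argument=value, ...), one argument or row to a line, values as JSON. move_arm: Moves the arm, as the interface text tells. Its arguments: {"type":"object","properties":{"increments":{"type":"array","items":{"type":"array","items":{"type":"array","items":{"type":"number","minimum":-1,"maximum":1}}}}},"required":["increments"]}

```bash
ls; mkdir -p pics; cat > h.py <<'E'
import numpy as np, cv2
from bench import robot
from scipy.spatial.transform import Rotation as Ro
def snap(n,f=None):
    p=robot.camera_params(n); im,d=robot.snapshot(n)
    if f: cv2.imwrite('pics/'+f,im[:,:,::-1])
    return im,d,p
def ray(p,u,v):
    K=np.array(p['mtx']); x=(u-K[0,2])/K[0,0]; y=(v-K[1,2])/K[1,1]
    xd=np.array([x,y]); s=xd.copy()
    for _ in range(20): s=xd/(1+p['k1']*(s@s))
    R=np.array(p['R']);t=np.array(p['t'])
    return -R.T@t, R.T@np.array([s[0],s[1],1.])
def onz(p,u,v,z):
    o,d=ray(p,u,v); return o+d*(z-o[2])/d[2]
def pt(p,u,v,depth):
    o,d=ray(p,u,v); return o+d*depth
def proj(p,X):
    R=np.array(p['R']);t=np.array(p['t']);c=R@np.asarray(X)+t
    s=c[:2]/c[2]; s=s*(1+p['k1']*(s@s)); K=np.array(p['mtx'])
    return K[0,0]*s[0]+K[0,2],K[1,1]*s[1]+K[1,2]
E
python3 - <<'E'
from h import *
o=robot.get_obs(); print(o, robot.tcp_to_tips)
for n in('scene','side','wrist'):
    im,d,p=snap(n,n+'0.png'); print(n,p['mtx'],p['k1'],np.round(-np.array(p['R']).T@p['t'],3),np.round(p['R'],3).tolist())
    np.savez('pics/'+n+'0.npz',im=im,d=d,**{k:np.array(v) for k,v in p.items()})
E
```

```text
pics
{'time': 0.0, 'joint_positions': array([-1.41907010e+00,  8.79171319e-02,  1.37224438e+00, -1.48709022e-06,
        1.68358180e+00, -1.03118899e-01]), 'qvel': array([ 1.54631615e-03, -1.82427960e-03,  1.76196365e-03, -5.44406757e-04,
        1.04909887e-03,  6.84487178e-05]), 'joint_torque': array([-3.54258655e-04, -3.40167403e+01, -3.02434731e+01,  7.16720824e-02,
        3.29243147e-02, -1.65894153e-04]), 'tool_pos': array([ 0.13861979, -0.53212237,  0.40352942]), 'ee_rot': array([-3.13945327e+00, -2.19910472e-04,  2.54844726e-01]), 'wrist_force': array([-1.32686043,  0.14734865,  0.02199763]), 'wrist_torque': array([-0.0498315 ,  0.00936259, -0.01635942]), 'width': 0.09418286087110857} 0.1992
scene [[527.39666259   0.         279.87517572]
 [  0.         527.39666259 214.14038588]
 [  0.           0.           1.        ]] -0.1486207243476025 [ 1.439 -0.2    1.069] [[0.265, 0.964, -0.019], [0.703, -0.207, -0.681], [-0.66, 0.167, -0.732]]
side [[387.49418162   0.         277.32000801]
 [  0.         387.49418162 215.54362807]
 [  0.           0.           1.        ]] -0.01200202725098865 [0.188 0.676 0.88 ] [[-0.881, -0.473, 0.003], [-0.355, 0.657, -0.666], [0.313, -0.587, -0.746]]
wrist [[341.62904449   0.         278.34967649]
 [  0.         341.62904449 211.50785186]
 [  0.           0.           1.        ]] -0.033381214984678186 [ 0.205 -0.514  0.383] [[0.252, -0.968, -0.001], [-0.941, -0.245, 0.235], [-0.227, -0.058, -0.972]]
```

View pics/scene0.png

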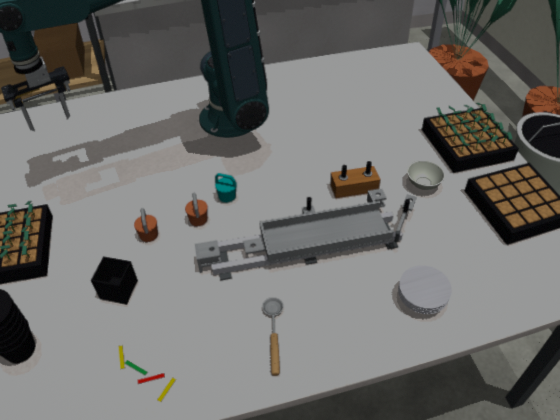

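View pics/side0.png

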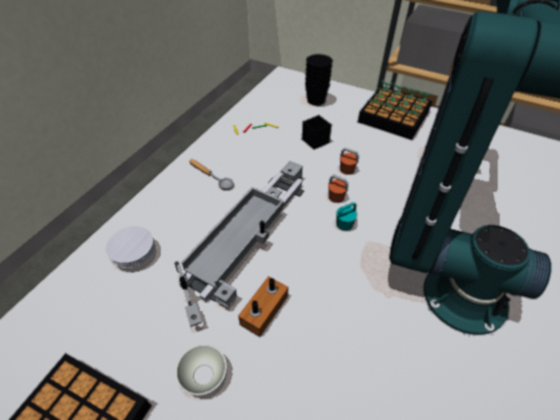

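View pics/wrist0.png

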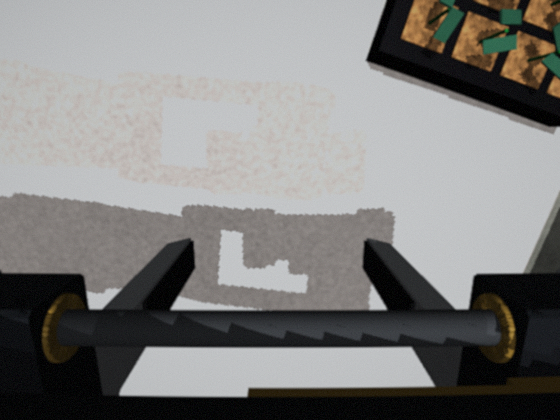

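The scene picture shows two terracotta tubs, at (147,228) and (197,212). The turquoise look-alike is at (227,187), and the block with both pins is at (355,180). The tray runs from the bracket at (208,252) to the open gate at (402,220). I'll enlarge the tray area.

```bash
python3 - <<'E'
import cv2
a=cv2.imread('pics/scene0.png')[160:280,120:430]; cv2.imwrite('pics/sc_crop.png',cv2.resize(a,None,fx=2.55,fy=2.55,interpolation=cv2.INTER_CUBIC))
a=cv2.imread('pics/side0.png')[140:340,160:380]; cv2.imwrite('pics/si_crop.png',cv2.resize(a,None,fx=3,fy=3,interpolation=cv2.INTER_CUBIC))
E
```

```text
(no output)
```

View pics/sc_crop.png

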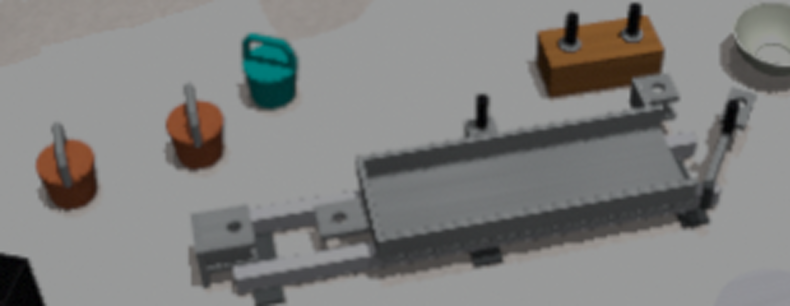

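View pics/si_crop.png

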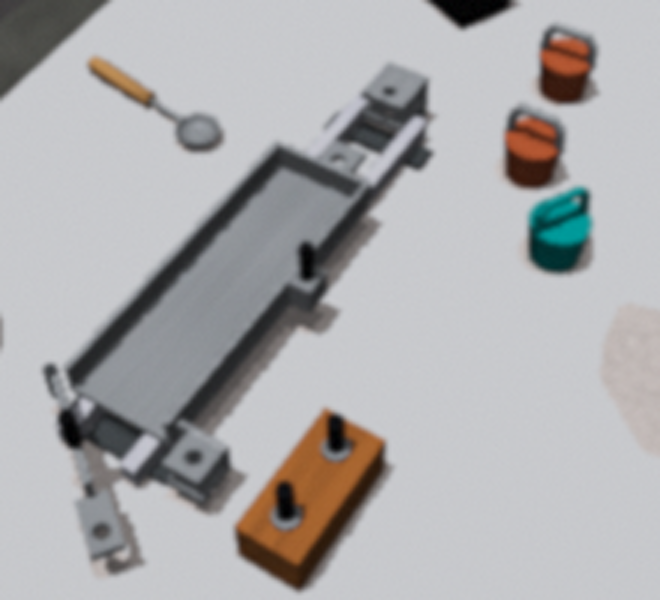

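```bash
cat >> h.py <<'E'
def load(n): 
    z=np.load('pics/'+n+'.npz'); return z['im'],z['d'],{k:z[k] for k in('mtx','k1','R','t')}
def tri(p1,a,p2,b):
    o1,d1=ray(p1,*a);o2,d2=ray(p2,*b)
    d1/=np.linalg.norm(d1);d2/=np.linalg.norm(d2)
    A=np.stack([d1,-d2],1);s=np.linalg.lstsq(A,o2-o1,rcond=None)[0]
    q1=o1+d1*s[0];q2=o2+d2*s[1]; return (q1+q2)/2,np.linalg.norm(q1-q2)
E
python3 - <<'E'
from h import *
_,ds,ps=load('scene0');_,dd,pd=load('side0')
S=lambda x,y:(120+x/2.548,160+y/2.548); D=lambda x,y:(160+x/3,140+y/3)
P={'park':((234,227),(391,92),.058),'tonguehole':((340,216),(345,158),.044),'gatehole':((659,87),(195,457),.058),'gate_tongue':((740,107),(101,531),.044),
'trayhandletop':((482,98),(307,244),None),'gatehandletop':((732,103),(68,417),.108),
'pinA':((572,16),(335,418),.094),'pinB':((634,7),(284,486),.094),
'tubL':((58,145),(569,42),.082),'tubR':((190,105),(536,120),.082)}
for k,(a,b,z) in P.items():
    X,e=tri(ps,S(*a),pd,D(*b)); print(k,np.round(X,4),'err %.4f'%e, z and (np.round(onz(ps,*S(*a),z)[:2],4),np.round(onz(pd,*D(*b),z)[:2],4)))
E
```

```text
park [ 0.5892 -0.1628  0.0531] err 0.0001 (array([ 0.5933, -0.163 ]), array([ 0.5869, -0.1579]))
tonguehole [ 0.592  -0.0599  0.0409] err 0.0060 (array([ 0.5971, -0.0583]), array([ 0.5893, -0.0604]))
gatehole [0.528  0.3082 0.0554] err 0.0017 (array([0.5309, 0.3076]), array([0.5264, 0.3087]))
gate_tongue [0.5641 0.3905 0.0364] err 0.0010 (array([0.5709, 0.3865]), array([0.5604, 0.3926]))
trayhandletop [0.538  0.1054 0.1064] err 0.0017 None
gatehandletop [0.6143 0.3467 0.1041] err 0.0001 (array([0.6176, 0.3445]), array([0.6121, 0.3483]))
pinA [0.4341 0.2419 0.0925] err 0.0001 (array([0.4357, 0.2411]), array([0.4337, 0.2428]))
pinB [0.4391 0.3126 0.0921] err 0.0006 (array([0.4408, 0.3114]), array([0.4387, 0.3138]))
tubL [ 0.4471 -0.3176  0.0678] err 0.0063 (array([ 0.4577, -0.3181]), array([ 0.4436, -0.2961]))
tubR [ 0.4309 -0.1776  0.0718] err 0.0024 (array([ 0.44  , -0.1786]), array([ 0.4283, -0.1654]))
```

Request:
move_arm(
  increments=[
    [[1,1,-1,0,0,0,0.162],[1,1,-1,0,0,0,0.162],[1,1,-1,0,0,0,0.162],[1,1,-1,0,0,0,0.162]],
  ],
)

```text
time: 0.48
tool_pos: [0.2116, -0.407, 0.4045]
ee_rot: [-3.14, -0.001, 0.002]
wrist_force: [0.3, -0.5, 1.1]
width: 0.0936
```

Request:
move_arm(
  increments=[
    [[1,0.58,-0.96,0,0,0,0],[1,0.58,-0.96,0,0,0,0],[1,0.58,-0.96,0,0,0,0]],
  ],
)

```text
time: 0.73
tool_pos: [0.2689, -0.3118, 0.4045]
ee_rot: [-3.141, -0.001, 0.001]
wrist_force: [0.7, -0.0, 0.5]
width: 0.0942
```

Request:
move_arm(
  increments=[
    [[1,0.58,-0.96,0,0,0,0],[1,0.58,-0.96,0,0,0,0],[1,0.58,-0.96,0,0,0,0]],
  ],
)

```text
time: 0.98
tool_pos: [0.3268, -0.2156, 0.4046]
ee_rot: [-3.141, -0.001, 0.002]
wrist_force: [0.3, -0.6, -0.1]
width: 0.0943
```

Request:
move_arm(
  increments=[
    [[1,0.58,-0.96,0,0,0,0],[1,0.58,-0.96,0,0,0,0],[1,0.58,-0.96,0,0,0,0]],
  ],
)

```text
time: 1.23
tool_pos: [0.3847, -0.1195, 0.4046]
ee_rot: [-3.141, -0.001, 0.002]
wrist_force: [-0.7, -0.4, -0.1]
width: 0.0939
```

Request:
move_arm(
  increments=[
    [[1,0.58,-0.96,0,0,0,0],[1,0.58,-0.96,0,0,0,0],[1,0.58,-0.96,0,0,0,0]],
  ],
)

```text
time: 1.48
tool_pos: [0.4428, -0.0233, 0.4044]
ee_rot: [-3.141, -0.0, 0.003]
wrist_force: [0.1, -1.6, -0.3]
width: 0.094
```

Request:
move_arm(
  increments=[
    [[1,0.58,-0.96,0,0,0,0],[1,0.58,-0.96,0,0,0,0],[1,0.58,-0.96,0,0,0,0],[1,0.58,-0.96,0,0,0,0],[1,0.58,-0.96,0,0,0,0]],
  ],
)

```text
time: 1.9
tool_pos: [0.5003, 0.071, 0.4037]
ee_rot: [3.141, 0.002, 0.003]
wrist_force: [-0.4, -0.5, -0.8]
width: 0.0938
```

```bash
cat >> h.py <<'E'
def w(tag,n='wrist'):
    im,d,p=snap(n,tag+'.png'); np.savez('pics/'+tag+'.npz',im=im,d=d,**{k:np.array(v) for k,v in p.items()})
    return im,d,p
def st():
    o=robot.get_obs(); print('t %.2f'%o['time'],'tcp',np.round(o['tool_pos'],4),'rpy',np.round(o['ee_rot'],4),'F',np.round(o['wrist_force'],1),'M',np.round(o['wrist_torque'],2),'w %.4f'%o['width'])
E
python3 -c "
from h import *
st(); w('w1')"
```

```text
t 1.90 tcp [0.5003 0.071  0.4037] rpy [3.141e+00 2.100e-03 3.200e-03] F [-0.4 -0.5 -0.8] M [0.02 0.07 0.01] w 0.0938
```

View pics/w1.png

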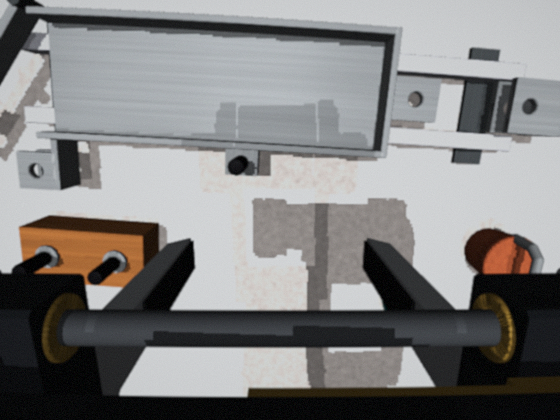

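The wrist view shows the park hole at (530,106), the tongue hole at (415,99), the gate hole at (37,170) and the tray handle peg top at about (237,165). The pins are at bottom left. Next I measure positions and the tray yaw.

```bash
python3 - <<'E'
from h import *
im,d,p=load('w1')
a=im[60:240,0:280,::-1]; b=im[60:200,380:560,::-1]
cv2.imwrite('pics/w1a.png',cv2.resize(a,None,fx=2.8,fy=2.8,interpolation=cv2.INTER_CUBIC))
cv2.imwrite('pics/w1b.png',cv2.resize(b,None,fx=4,fy=4,interpolation=cv2.INTER_CUBIC))
g=cv2.cvtColor(im,cv2.COLOR_RGB2GRAY)
def hole(u,v,r=9):
    s=g[v-r:v+r+1,u-r:u+r+1].astype(float); thr=(s.min()+np.median(s))/2
    m=(s<thr).astype(np.uint8); n,l,stt,c=cv2.connectedComponentsWithStats(m)
    i=l[r,r] or 1+np.argmax(stt[1:,4]); return c[i][0]+u-r,c[i][1]+v-r,stt[i,4]
for k,u,v,z in(('park',530,106,.058),('tong',415,99,.044),('gate',37,170,.058)):
    h=hole(u,v); print(k,h,np.round(onz(p,h[0],h[1],z),4), 'depth z',pt(p,h[0]+9,h[1],d[int(h[1]),int(h[0]+9)])[2].round(4))
for nm,u,v in (('wallfar',52,16),('wallfar',398,31),('walln',52,134),('walln',384,152)):
    print(nm,np.round(onz(p,u,v,.066),4))
E
```

```text
park (np.float64(529.6190476190476), np.float64(105.95238095238095), np.int32(126)) [ 0.5915 -0.1616  0.058 ] depth z 0.0563
tong (np.float64(418.97872340425533), np.float64(97.23404255319149), np.int32(47)) [ 0.5989 -0.0618  0.044 ] depth z 0.0425
gate (np.float64(32.507936507936506), np.float64(170.79365079365078), np.int32(63)) [0.5298 0.3101 0.058 ] depth z 0.0283
wallfar [0.6639 0.2667 0.066 ]
wallfar [ 0.6512 -0.0301  0.066 ]
walln [0.5646 0.2802 0.066 ]
walln [ 0.5484 -0.0251  0.066 ]
```

View pics/w1a.png

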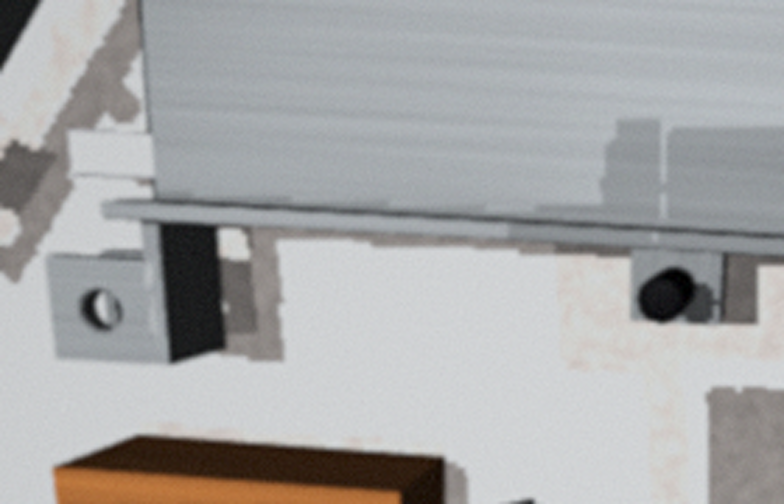

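View pics/w1b.png

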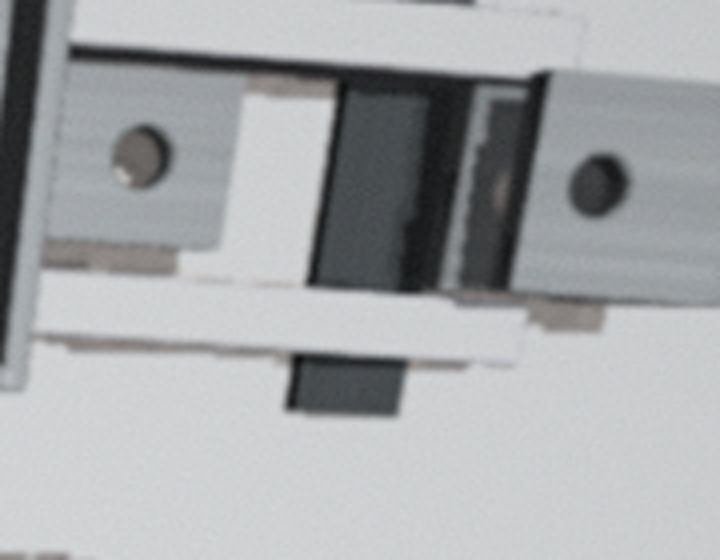

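```bash
python3 - <<'E'
from h import *
im,d,p=load('w1')
pk=onz(p,529.5,106,.058);tg=onz(p,415.5,99.25,.044);gt=onz(p,36.1,169.6,.058);hd=onz(p,235,166,.106)
for n,x in(('pk',pk),('tg',tg),('gt',gt),('hd',hd)):print(n,x.round(4))
e=(tg-pk)[:2]; print('sled',np.linalg.norm(e),'yaw from pk-tg',np.arctan2(-e[0],e[1]))
# gate hole is at x -88,y 170; tongue hole at x 0?, y=yt
for f in [((52,16),(398,31)),((52,134),(384,152))]:
    a=onz(p,*f[0],.066);b=onz(p,*f[1],.066);e=(a-b)[:2];print('yaw wall',np.arctan2(-e[0],e[1]))
e=(gt-tg)[:2]; print(np.linalg.norm(e))
print('depth peg top',[pt(p,u,v,d[v,u]).round(4) for u,v in((234,166),(235,167),(233,165),(236,165))])
E
```

```text
pk [ 0.5915 -0.1615  0.058 ]
tg [ 0.597  -0.0586  0.044 ]
gt [0.5309 0.3063 0.058 ]
hd [0.5393 0.1073 0.106 ]
sled 0.10304250070970654 yaw from pk-tg -0.053625022463644374
yaw wall -0.042756211467520726
yaw wall -0.05305364098972101
0.37084985983654184
depth peg top [array([0.5395, 0.1079, 0.1073]), array([0.5389, 0.1068, 0.1096]), array([0.5403, 0.1086, 0.1079]), array([0.5401, 0.1065, 0.1057])]
```

Request:
move_arm(
  increments=[
    [[1,0.39,-0.365,0.64,0,0,0.034],[1,0.39,-0.365,0.64,0,0,0.034],[1,0.39,-0.365,0.64,0,0,0.034],[1,0.39,-0.365,0.64,0,0,0.034]],
  ],
)

```text
time: 2.28
tool_pos: [0.5385, 0.1053, 0.3378]
ee_rot: [3.14, 0.007, -0.054]
wrist_force: [0.7, 0.1, 0.1]
width: 0.0941
```

Request:
move_arm(
  increments=[
    [[1,0,0,0.7,0,0,0],[1,0,0,0.7,0,0,0],[1,0,0,0.7,0,0,0],[0.1,0,0,0.7,0,0,0],[0,0,0,0.7,0,0,0],[0,0,0,0.7,0,0,0],[0,0,0,0.7,0,0,0],[0,0,0,0.7,0,0,0]],
  ],
)

```text
time: 2.95
tool_pos: [0.5395, 0.1062, 0.2729]
ee_rot: [-3.141, -0.004, -0.053]
wrist_force: [0.5, 1.3, -0.6]
width: 0.0641
```

```bash
python3 -c "
from h import *
st(); w('w2')"
```

```text
t 2.95 tcp [0.5395 0.1062 0.2729] rpy [-3.1412 -0.0038 -0.0532] F [ 0.5  1.3 -0.6] M [ 0.05 -0.01  0.08] w 0.0641
```

View pics/w2.png

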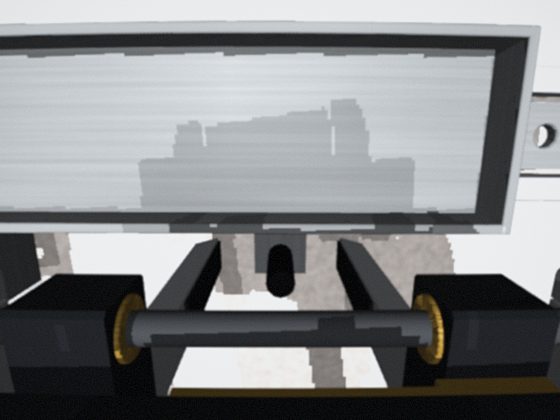

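Request:
move_arm(
  increments=[
    [[0,0,0,0,0,0,0],[0,0,0,0,0,0,0],[0,0,0,0,0,0,0],[0,0,0,0,0,0,0],[0,0,0,0,0,0,0],[0,0,0,0,0,0,0],[0,0,0,0,0,0,0],[0,0,0,0,0,0,0]],
  ],
)

```text
time: 3.67
tool_pos: [0.539, 0.1062, 0.2705]
ee_rot: [3.141, 0.0, -0.053]
wrist_force: [0.0, -0.7, 0.2]
width: 0.0134
```

Request:
move_arm(
  increments=[
    [[0,0,0.1,0,0,0,0],[0,0,0.2,0,0,0,0],[0,0,0.3,0,0,0,0],[0,0,0.4,0,0,0,0],[0,0,0.5,0,0,0,0],[0,0,0.5,0,0,0,0]],
  ],
)

```text
time: 4.17
tool_pos: [0.5362, 0.0538, 0.2705]
ee_rot: [3.138, 0.001, -0.055]
wrist_force: [-0.2, -2.1, -0.1]
width: 0.0132
```

```bash
python3 -c "
from h import *
st(); w('w3')"
```

```text
t 4.17 tcp [0.5362 0.0538 0.2705] rpy [ 3.138e+00  7.000e-04 -5.540e-02] F [-0.2 -2.1 -0.1] M [-0.29  0.13  0.  ] w 0.0132
```

View pics/w3.png

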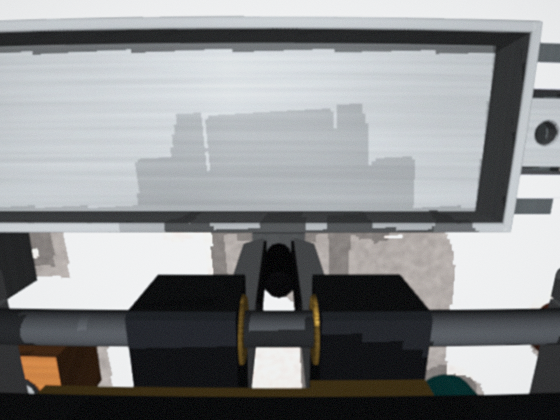

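Request:
move_arm(
  increments=[
    [[0,0,0.1,0,0,0,0],[0,0,0.2,0,0,0,0],[0,0,0.3,0,0,0,0],[0,0,0.4,0,0,0,0],[0,0,0.44,0,0,0,0],[0,0,0.44,0,0,0,0]],
  ],
)

```text
time: 4.72
tool_pos: [0.5338, 0.0107, 0.2705]
ee_rot: [3.139, 0.001, -0.055]
wrist_force: [-2.7, -2.7, -0.9]
width: 0.0135
```

Request:
move_arm(
  increments=[
    [[0,0,0.02,0,0,0,0],[0,0,0.04,0,0,0,0],[0,0,0.06,0,0,0,0],[0,0,0.06,0,0,0,0]],
  ],
)

```text
time: 5.05
tool_pos: [0.5335, 0.0065, 0.2705]
ee_rot: [3.141, 0.001, -0.053]
wrist_force: [-2.4, 1.2, -0.9]
width: 0.0138
```

```bash
python3 -c "
from h import *
st()"
```

```text
t 5.05 tcp [0.5335 0.0065 0.2705] rpy [ 3.1413e+00  9.0000e-04 -5.2800e-02] F [-2.4  1.2 -0.9] M [ 0.37  0.39 -0.  ] w 0.0138
```

Request:
move_arm(
  increments=[
    [[0,0,0.02,0,0,0,0],[0,0,0.02,0,0,0,0],[0,0,0.02,0,0,0,0]],
  ],
)

```text
time: 5.3
tool_pos: [0.5334, 0.0045, 0.2705]
ee_rot: [3.141, 0.001, -0.053]
wrist_force: [-3.3, 0.9, -0.8]
width: 0.0133
```

Request:
move_arm(
  increments=[
    [[0,0,0.02,0,0,0,0],[0,0,0.02,0,0,0,0],[0,0,0.02,0,0,0,0]],
  ],
)

```text
time: 5.55
tool_pos: [0.5333, 0.0024, 0.2705]
ee_rot: [3.141, 0.001, -0.053]
wrist_force: [-4.3, 2.0, -0.5]
width: 0.0134
```

```bash
python3 -c "
from h import *
st()"
```

```text
t 5.55 tcp [0.5333 0.0024 0.2705] rpy [ 3.1412e+00  9.0000e-04 -5.3200e-02] F [-4.3  2.  -0.5] M [0.42 0.66 0.01] w 0.0134
```

Request:
move_arm(
  increments=[
    [[0,0,0.02,0,0,0,0],[0,0,0.02,0,0,0,0],[0,0,0.02,0,0,0,0]],
  ],
)

```text
time: 5.8
tool_pos: [0.5332, 0.0015, 0.2705]
ee_rot: [-3.138, 0.001, -0.053]
wrist_force: [-3.4, 6.6, 0.2]
width: 0.0136
```

Request:
move_arm(
  increments=[
    [[0,0,0.02,0,0,0,0],[0,0,0.02,0,0,0,0],[0,0,0.02,0,0,0,0]],
  ],
)

```text
time: 6.05
tool_pos: [0.5332, 0.0008, 0.2705]
ee_rot: [-3.134, 0.001, -0.052]
wrist_force: [-3.3, 11.3, 0.2]
width: 0.0136
```

```bash
python3 -c "
from h import *
st(); w('w4')"
```

```text
t 6.05 tcp [0.5332 0.0008 0.2705] rpy [-3.1344e+00  7.0000e-04 -5.1800e-02] F [-3.3 11.3  0.2] M [1.8  0.6  0.01] w 0.0136
```

View pics/w4.png

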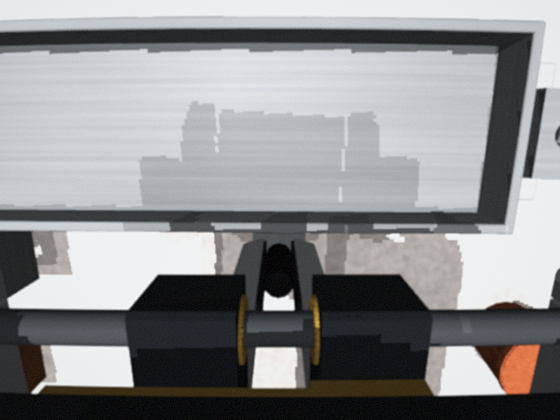

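Request:
move_arm(
  increments=[
    [[0.4,0,-0.02,0,0,0,0],[0.4,0,-0.02,0,0,0,0],[0.4,0,-0.02,0,0,0,0],[0.4,0,-0.02,0,0,0,0],[0.4,0,-0.02,0,0,0,0],[0.4,0,-0.02,0,0,0,0]],
  ],
)

```text
time: 6.6
tool_pos: [0.5336, 0.0, 0.2709]
ee_rot: [3.141, -0.001, -0.054]
wrist_force: [0.5, 0.5, 0.4]
width: 0.0377
```

Request:
move_arm(
  increments=[
    [[0.4,0,0,-1,0,0,0],[0.4,0,0,-1,0,0,0],[0.4,0,0,-1,0,0,0],[0.4,0,0,-1,0,0,0]],
  ],
)

```text
time: 6.93
tool_pos: [0.5343, 0.0002, 0.3772]
ee_rot: [3.141, -0.012, -0.053]
wrist_force: [-0.1, 0.1, -0.6]
width: 0.0377
```

```bash
python3 -c "
from h import *
st(); w('w5')"
```

```text
t 6.93 tcp [5.343e-01 2.000e-04 3.772e-01] rpy [ 3.1406 -0.0123 -0.0534] F [-0.1  0.1 -0.6] M [ 0.03 -0.04 -0.01] w 0.0377
```

View pics/w5.png

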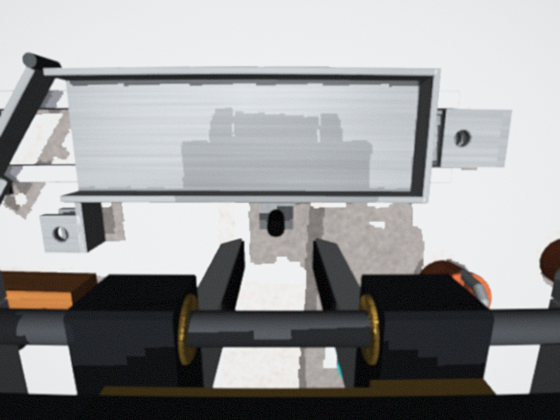

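```bash
python3 - <<'E'
from h import *
im,d,p=load('w5')
cv2.imwrite('pics/w5c.png',np.hstack([cv2.resize(im[100:180,420:520,::-1],None,fx=4,fy=4,interpolation=cv2.INTER_CUBIC),cv2.resize(im[190:270,20:120,::-1],None,fx=4,fy=4,interpolation=cv2.INTER_CUBIC)]))
E
```

```text
(no output)
```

View pics/w5c.png

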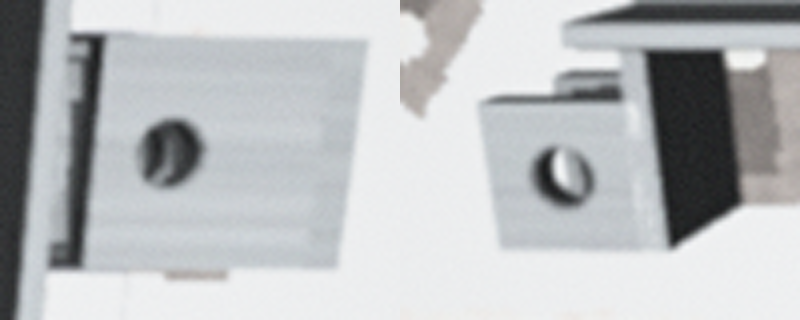

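Request:
move_arm(
  increments=[
    [[0.5,-0.37,-0.78,0,0,0,0],[0.5,-0.37,-0.78,0,0,0,0],[0.5,-0.37,-0.78,0,0,0,0]],
  ],
)

```text
time: 7.23
tool_pos: [0.4984, 0.0842, 0.3685]
ee_rot: [-3.139, 0.005, -0.048]
wrist_force: [-0.2, 0.1, 0.4]
width: 0.0469
```

Request:
move_arm(
  increments=[
    [[0.5,-0.37,-0.78,0,0,0,0],[0.5,-0.37,-0.78,0,0,0,0],[0.5,-0.37,-0.78,0,0,0,0]],
  ],
)

```text
time: 7.48
tool_pos: [0.4655, 0.1642, 0.3686]
ee_rot: [-3.14, 0.005, -0.047]
wrist_force: [-0.3, -0.7, 0.2]
width: 0.047
```

Request:
move_arm(
  increments=[
    [[0.5,-0.37,-0.78,0,0,0,0],[0.5,-0.37,-0.78,0,0,0,0],[0.5,-0.37,-0.78,0,0,0,0],[0.5,-0.37,-0.78,0,0,0,0],[0.5,-0.37,-0.78,0,0,0,0]],
  ],
)

```text
time: 7.9
tool_pos: [0.4352, 0.2395, 0.3693]
ee_rot: [3.139, 0.001, -0.053]
wrist_force: [0.1, -0.3, 0.3]
width: 0.0468
```

```bash
python3 -c "
from h import *
st(); w('w6')"
```

```text
t 7.90 tcp [0.4352 0.2395 0.3693] rpy [ 3.1394e+00  1.4000e-03 -5.2700e-02] F [ 0.1 -0.3  0.3] M [-0.02  0.01  0.  ] w 0.0468
```

View pics/w6.png

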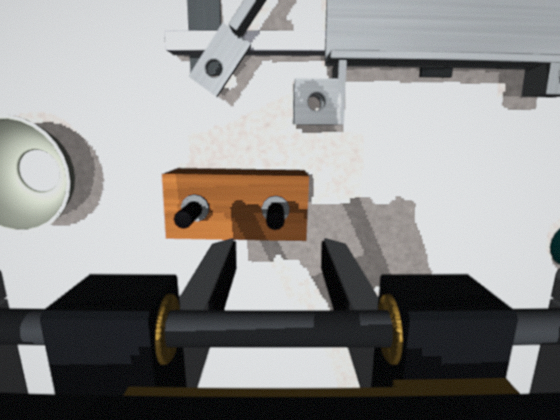

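```bash
python3 - <<'E'
from h import *
im,d,p=load('w5')
print('park',onz(p,462.5,138.25,.058).round(4),'gate',onz(p,60.75,234,.058).round(4),'pegtop',onz(p,275.5,228,.1075).round(4))
im,d,p=load('w6')
print('A col',onz(p,275.3,211,.053).round(4),'top',onz(p,275.5,223,.094).round(4),'depth',pt(p,275,222,d[222,275]))
print('B col',onz(p,193,209,.053).round(4),'top',onz(p,181,218,.094).round(4))
print('gate',onz(p,316.5,101,.058).round(4),'gtongue',onz(p,213.5,68,.044).round(4))
cv2.imwrite('pics/w6c.png',cv2.resize(im[160:250,150:320,::-1],None,fx=4.5,fy=4.5,interpolation=cv2.INTER_CUBIC))
o=robot.get_obs();R=Ro.from_euler('xyz',o['ee_rot']).as_matrix()
print('grasp px',proj(p,o['tool_pos']+R[:,2]*.18))
E
```

```text
park [ 0.5913 -0.1619  0.058 ] gate [0.5245 0.2033 0.058 ] pegtop [0.5334 0.0035 0.1075]
A col [0.4327 0.2429 0.053 ] top [0.433  0.2425 0.094 ] depth [0.4339707  0.24286505 0.09462429]
B col [0.4384 0.316  0.053 ] top [0.4409 0.3152 0.094 ]
gate [0.5241 0.2042 0.058 ] gtongue [0.5563 0.288  0.044 ]
grasp px (np.float64(282.00921345345284), np.float64(269.4542409563547))
```

View pics/w6c.png

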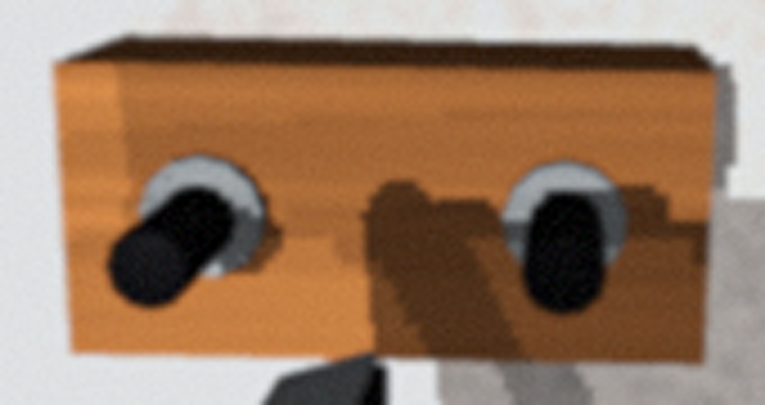

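Request:
move_arm(
  increments=[
    [[0.5,-0.022,-0.03,0.9,0,0,0],[0.5,-0.022,-0.03,0.9,0,0,0],[0.5,-0.022,-0.03,0.9,0,0,0],[0.5,-0.022,-0.03,0.9,0,0,0],[0.5,-0.022,-0.03,0.9,0,0,0]],
  ],
)

```text
time: 8.37
tool_pos: [0.4339, 0.2423, 0.2815]
ee_rot: [3.141, -0.001, -0.055]
wrist_force: [1.0, -0.5, 1.3]
width: 0.047
```

```bash
python3 -c "
from h import *
st(); w('w7')"
```

```text
t 8.37 tcp [0.4339 0.2423 0.2815] rpy [ 3.1414e+00 -7.0000e-04 -5.4900e-02] F [ 1.  -0.5  1.3] M [ 0.06 -0.04  0.01] w 0.0470
```

View pics/w7.png

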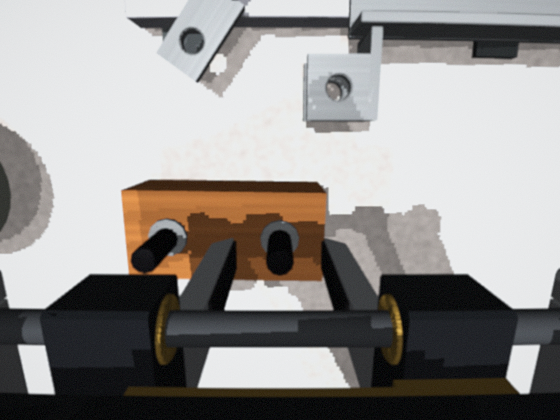

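Request:
move_arm(
  increments=[
    [[0.5,-0.005,0,0.23,0,0,0],[0.5,-0.005,0,0.23,0,0,0],[0.5,-0.005,0,0.23,0,0,0],[0.1,-0.005,0,0.23,0,0,0],[0,-0.005,0,0.23,0,0,0],[0,-0.005,0,0.23,0,0,0],[0,-0.005,0,0.23,0,0,0],[0,-0.005,0,0.23,0,0,0]],
  ],
)

```text
time: 9.08
tool_pos: [0.4325, 0.2432, 0.2582]
ee_rot: [-3.141, -0.001, -0.053]
wrist_force: [0.1, -0.9, -0.2]
width: 0.017
```

Request:
move_arm(
  increments=[
    [[0,0,0,0,0,0,0],[0,0,0,0,0,0,0],[0,0,0,0,0,0,0],[0,0,0,0,0,0,0]],
  ],
)

```text
time: 9.42
tool_pos: [0.4326, 0.2432, 0.2581]
ee_rot: [3.141, -0.001, -0.053]
wrist_force: [-0.1, -1.0, 2.5]
width: 0.0144
```

Request:
move_arm(
  increments=[
    [[0,0,0,-0.2,0,0,0],[0,0,0,-0.4,0,0,0],[0,0,0,-0.6,0,0,0],[0,0,0,-0.8,0,0,0],[0,0,0,-1,0,0,0],[0,0,0,-1,0,0,0]],
  ],
)

```text
time: 9.92
tool_pos: [0.4331, 0.2436, 0.3618]
ee_rot: [-3.138, -0.007, -0.053]
wrist_force: [0.4, 1.1, 0.0]
width: 0.0144
```

```bash
python3 -c "
from h import *
st(); w('w8')"
```

```text
t 9.92 tcp [0.4331 0.2436 0.3618] rpy [-3.1379 -0.0071 -0.053 ] F [0.4 1.1 0. ] M [ 0.07 -0.03  0.01] w 0.0144
```

View pics/w8.png

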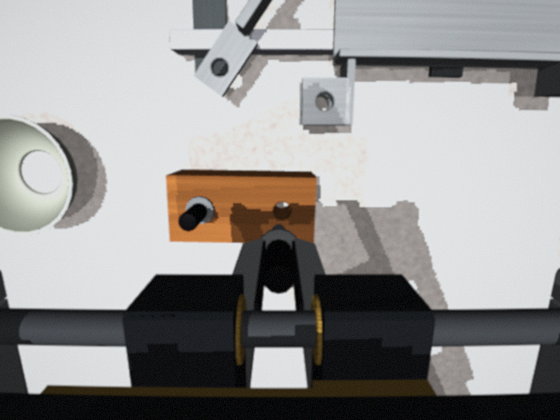

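Request:
move_arm(
  increments=[
    [[0,0.45,0.99,-0.5,0,0,0],[0,0.45,0.99,-0.5,0,0,0],[0,0.45,0.99,-0.5,0,0,0],[0,0.45,0.99,-0.5,0,0,0]],
  ],
)

```text
time: 10.3
tool_pos: [0.474, 0.138, 0.4088]
ee_rot: [3.139, -0.004, -0.059]
wrist_force: [0.1, 0.1, -1.0]
width: 0.0144
```

Request:
move_arm(
  increments=[
    [[0,0.45,0.99,0,0,0,0],[0,0.45,0.99,0,0,0,0],[0,0.45,0.99,0,0,0,0],[0,0.45,0.99,0,0,0,0]],
  ],
)

```text
time: 10.63
tool_pos: [0.5129, 0.0373, 0.4045]
ee_rot: [3.14, 0.004, -0.059]
wrist_force: [0.5, -0.0, -0.7]
width: 0.014
```

Request:
move_arm(
  increments=[
    [[0,0.45,0.99,0,0,0,0],[0,0.45,0.99,0,0,0,0],[0,0.45,0.99,0,0,0,0],[0,0.45,0.99,0,0,0,0]],
  ],
)

```text
time: 10.97
tool_pos: [0.5525, -0.0636, 0.4045]
ee_rot: [3.141, 0.004, -0.058]
wrist_force: [-0.4, 0.4, -1.8]
width: 0.0147
```

Request:
move_arm(
  increments=[
    [[0,0.45,0.99,0,0,0,0],[0,0.45,0.99,0,0,0,0],[0,0.45,0.99,0,0,0,0],[0,0.45,0.99,0,0,0,0],[0,0.45,0.99,0,0,0,0],[0,0.45,0.99,0,0,0,0]],
  ],
)

```text
time: 11.47
tool_pos: [0.5911, -0.1602, 0.4063]
ee_rot: [-3.14, 0.002, -0.052]
wrist_force: [0.6, -0.0, -0.4]
width: 0.0146
```

```bash
python3 -c "
from h import *
st(); w('w9')"
```

```text
t 11.47 tcp [ 0.5911 -0.1602  0.4063] rpy [-3.1397e+00  2.3000e-03 -5.1700e-02] F [ 0.6 -0.  -0.4] M [ 0.04  0.01 -0.01] w 0.0146
```

View pics/w9.png

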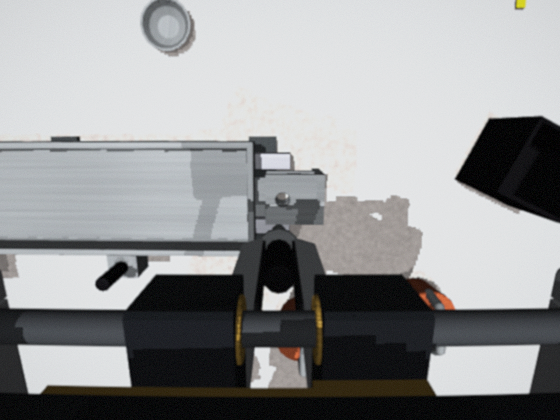

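Request:
move_arm(
  increments=[
    [[0,0.004,0.015,0.82,0,0,0],[0,0.004,0.015,0.82,0,0,0],[0,0.004,0.015,0.82,0,0,0],[0,0.004,0.015,0.82,0,0,0],[0,0.004,0.015,0.82,0,0,0]],
  ],
)

```text
time: 11.93
tool_pos: [0.592, -0.1624, 0.3282]
ee_rot: [3.141, -0.003, -0.052]
wrist_force: [0.7, -0.4, 0.1]
width: 0.014
```

```bash
python3 -c "
from h import *
st(); im,d,p=w('w10')
cv2.imwrite('pics/w10c.png',cv2.resize(im[130:300,200:380,::-1],None,fx=3.5,fy=3.5,interpolation=cv2.INTER_CUBIC))"
```

```text
t 11.93 tcp [ 0.592  -0.1624  0.3282] rpy [ 3.1408 -0.0033 -0.0517] F [ 0.7 -0.4  0.1] M [-0.03 -0.03 -0.02] w 0.0140
```

View pics/w10c.png

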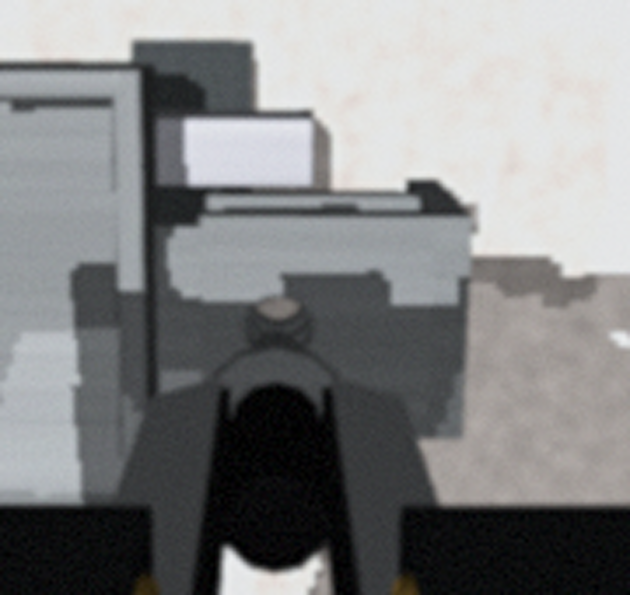

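Request:
move_arm(
  increments=[
    [[0,-0.01,0,0.06,0,0,0],[0,-0.01,0,0.12,0,0,0],[0,-0.01,0,0.18,0,0,0],[0,-0.01,0,0.24,0,0,0],[0,-0.01,0,0.24,0,0,0],[0,-0.01,0,0.24,0,0,0]],
  ],
)

```text
time: 12.48
tool_pos: [0.5903, -0.1633, 0.3008]
ee_rot: [-3.141, 0.002, -0.053]
wrist_force: [-0.0, -0.0, -0.8]
width: 0.0144
```

```bash
python3 -c "
from h import *
st(); im,d,p=w('w11')
cv2.imwrite('pics/w11c.png',cv2.resize(im[130:300,200:380,::-1],None,fx=3.5,fy=3.5,interpolation=cv2.INTER_CUBIC))"
```

```text
t 12.48 tcp [ 0.5903 -0.1633  0.3008] rpy [-3.1411e+00  1.6000e-03 -5.3200e-02] F [-0.  -0.  -0.8] M [0.03 0.02 0.05] w 0.0144
```

View pics/w11c.png

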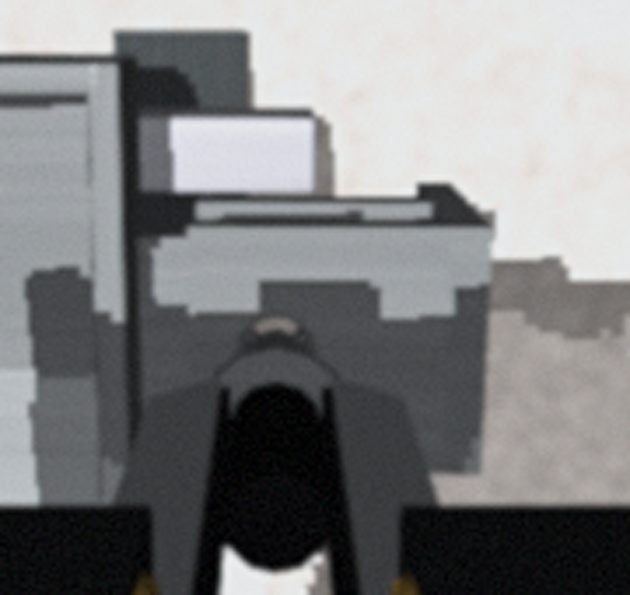

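Request:
move_arm(
  increments=[
    [[0,0.005,0,0.06,0,0,0],[0,0.005,0,0.12,0,0,0],[0,0.005,0,0.12,0,0,0]],
  ],
)

```text
time: 12.78
tool_pos: [0.5906, -0.1632, 0.2879]
ee_rot: [-3.141, 0.003, -0.053]
wrist_force: [-0.7, 1.3, 0.8]
width: 0.0143
```

Request:
move_arm(
  increments=[
    [[0,0,0,0.06,0,0,0],[0,0,0,0.12,0,0,0],[0,0,0,0.12,0,0,0]],
  ],
)

```text
time: 13.03
tool_pos: [0.5906, -0.1632, 0.2757]
ee_rot: [-3.141, 0.003, -0.053]
wrist_force: [0.1, 0.1, -0.8]
width: 0.0146
```

```bash
python3 -c "
from h import *
st()"
```

```text
t 13.03 tcp [ 0.5906 -0.1632  0.2757] rpy [-3.1408e+00  2.9000e-03 -5.3100e-02] F [ 0.1  0.1 -0.8] M [ 0.01  0.04 -0.03] w 0.0146
```

Request:
move_arm(
  increments=[
    [[0,0,0,0.04,0,0,0],[0,0,0,0.08,0,0,0],[0,0,0,0.08,0,0,0]],
  ],
)

```text
time: 13.28
tool_pos: [0.5908, -0.1632, 0.2686]
ee_rot: [-3.141, 0.002, -0.053]
wrist_force: [0.1, 0.6, -0.7]
width: 0.014
```

Request:
move_arm(
  increments=[
    [[0,0,0,0.02,0,0,0],[0,0,0,0.02,0,0,0],[0,0,0,0.02,0,0,0]],
  ],
)

```text
time: 13.53
tool_pos: [0.591, -0.1633, 0.2677]
ee_rot: [3.141, -0.0, -0.053]
wrist_force: [1.0, 0.4, -0.7]
width: 0.0143
```

```bash
python3 -c "
from h import *
st(); im,d,p=w('w12')
cv2.imwrite('pics/w12c.png',cv2.resize(im[130:300,200:380,::-1],None,fx=3.5,fy=3.5,interpolation=cv2.INTER_CUBIC))"
```

```text
t 13.53 tcp [ 0.591  -0.1633  0.2677] rpy [ 3.1415e+00 -1.0000e-04 -5.3100e-02] F [ 1.   0.4 -0.7] M [0.04 0.03 0.  ] w 0.0143
```

View pics/w12c.png

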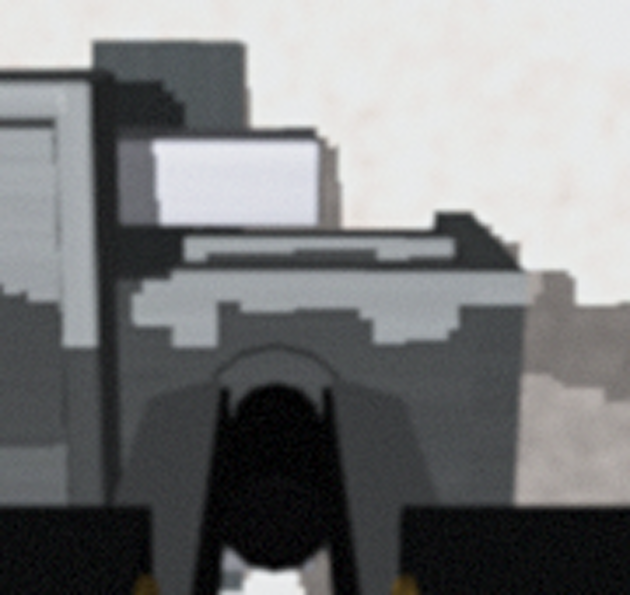

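Request:
move_arm(
  increments=[
    [[0,0,0,0.015,0,0,0],[0,0,0,0.015,0,0,0],[0,0,0,0.015,0,0,0]],
  ],
)

```text
time: 13.83
tool_pos: [0.591, -0.1633, 0.2662]
ee_rot: [3.141, -0.0, -0.053]
wrist_force: [0.1, 0.6, -1.2]
width: 0.0142
```

Request:
move_arm(
  increments=[
    [[0,0,0,0.015,0,0,0],[0,0,0,0.015,0,0,0],[0,0,0,0.015,0,0,0]],
  ],
)

```text
time: 14.08
tool_pos: [0.591, -0.1633, 0.2661]
ee_rot: [3.141, -0.001, -0.053]
wrist_force: [-3.2, 0.0, 5.6]
width: 0.0146
```

```bash
python3 -c "
from h import *
st()"
```

```text
t 14.08 tcp [ 0.591  -0.1633  0.2661] rpy [ 3.1412e+00 -8.0000e-04 -5.3000e-02] F [-3.2  0.   5.6] M [ 0.21  0.52 -0.01] w 0.0146
```

Request:
move_arm(
  increments=[
    [[0.5,0,0,0,0,0,0],[0.5,0,0,0,0,0,0],[0.5,0,0,0,0,0,0],[0.5,0,0,0,0,0,0],[0.5,0,0,0,0,0,0],[0.5,0,0,0,0,0,0]],
  ],
)

```text
time: 14.58
tool_pos: [0.591, -0.1633, 0.2644]
ee_rot: [-3.142, 0.0, -0.053]
wrist_force: [0.9, 0.2, -0.0]
width: 0.0467
```

Request:
move_arm(
  increments=[
    [[0.5,0,0,-0.3,0,0,0],[0.5,0,0,-0.6,0,0,0],[0.5,0,0,-1,0,0,0],[0.5,0,0,-1,0,0,0],[0.5,0,0,-1,0,0,0]],
  ],
)

```text
time: 15.0
tool_pos: [0.5914, -0.1635, 0.3687]
ee_rot: [3.139, -0.007, -0.053]
wrist_force: [1.0, 1.0, -0.4]
width: 0.0471
```

Request:
move_arm(
  increments=[
    [[0.5,-0.9,0.25,-0.4,0,0,0],[0.5,-0.9,0.25,-0.4,0,0,0],[0.5,-0.9,0.25,-0.4,0,0,0],[0.5,-0.9,0.25,-0.4,0,0,0]],
  ],
)

```text
time: 15.33
tool_pos: [0.4975, -0.1841, 0.4056]
ee_rot: [3.14, -0.001, -0.055]
wrist_force: [0.9, 0.3, -0.1]
width: 0.0471
```

Request:
move_arm(
  increments=[
    [[0.5,-0.8,0.25,0,0,0,0],[0.5,-0.8,0.25,0,0,0,0],[0.5,-0.8,0.25,0,0,0,0],[0.5,-0.8,0.25,0,0,0,0],[0.5,-0.8,0.25,0,0,0,0]],
  ],
)

```text
time: 15.75
tool_pos: [0.4192, -0.2042, 0.4036]
ee_rot: [-3.14, 0.0, -0.053]
wrist_force: [0.3, 0.0, 0.0]
width: 0.0473
```

```bash
python3 -c "
from h import *
st(); w('w13'); w('s13','scene'); w('d13','side')
a=cv2.imread('pics/s13.png')[160:280,120:430]; cv2.imwrite('pics/s13c.png',cv2.resize(a,None,fx=2.55,fy=2.55,interpolation=cv2.INTER_CUBIC))
"
```

```text
t 15.75 tcp [ 0.4192 -0.2042  0.4036] rpy [-3.1405e+00  3.0000e-04 -5.3200e-02] F [0.3 0.  0. ] M [ 0.06  0.05 -0.  ] w 0.0473
```

View pics/w13.png

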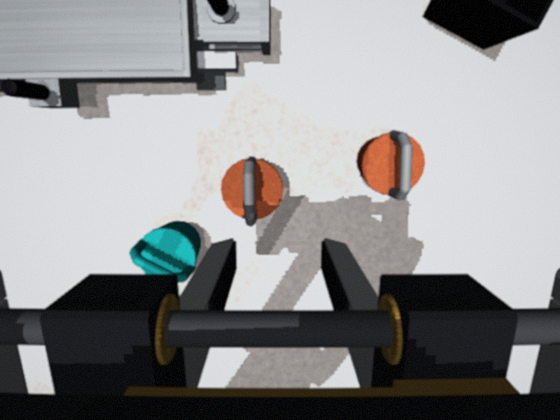

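View pics/s13c.png

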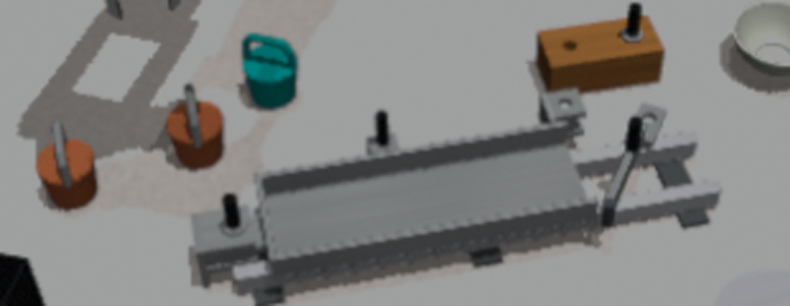

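View pics/d13.png

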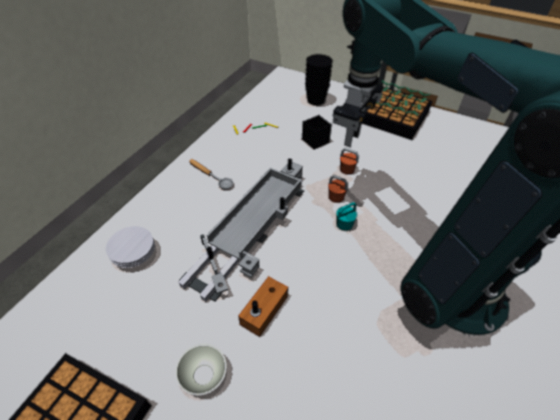

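The wrist view shows the two terracotta tubs at (252,188) and (392,163), with handle bars at (250,190) and (403,165). The turquoise look-alike is at (166,250) and I'll leave it alone. The scene crop shows the pin standing in the bracket. I'll enlarge the tubs to confirm.

```bash
python3 - <<'E'
from h import *
im,d,p=load('w13')
cv2.imwrite('pics/w13c.png',cv2.resize(im[110:250,200:440,::-1],None,fx=3.3,fy=3.3,interpolation=cv2.INTER_CUBIC))
hsv=cv2.cvtColor(im,cv2.COLOR_RGB2HSV)
m=((hsv[...,0]<14)&(hsv[...,1]>130)&(hsv[...,2]>60)).astype(np.uint8)
m=cv2.morphologyEx(m,cv2.MORPH_CLOSE,np.ones((15,15)))
n,l,s,c=cv2.connectedComponentsWithStats(m)
for i in range(1,n):
    if s[i,4]>500:
        print(s[i],c[i],onz(p,*c[i],.045).round(4))
        # bar: depth pixels with z>.076
        ys,xs=np.where(l==i); x0,y0,ww,hh=s[i,:4]
        P=[]
        for v in range(y0-8,y0+hh+12):
            for u in range(x0-5,x0+ww+8):
                if d[v,u]>0:
                    X=pt(p,u,v,d[v,u])
                    if X[2]>.074 and X[2]<.1: P.append(X)
        P=np.array(P); mu=P.mean(0); U,S,V=np.linalg.svd(P[:,:2]-mu[:2]); a=V[0]; 
        t=(P[:,:2]-mu[:2])@a; mid=mu[:2]+a*(t.min()+t.max())/2
        print('bar',len(P),mu.round(4),mid.round(4),'len',np.ptp(t).round(4),'ang',np.arctan2(a[1],a[0]).round(3),'zmax',P[:,2].max().round(4))
E
```

```text
[ 361  134   63   60 2774] [391.38608508 163.41204037] [ 0.4491 -0.316   0.045 ]
bar 772 [ 0.4504 -0.315   0.0836] [ 0.4491 -0.3149] len 0.0597 ang 3.124 zmax 0.0887
[ 222  160   61   58 2819] [251.83788578 188.25753813] [ 0.4316 -0.1766  0.045 ]
bar 689 [ 0.4338 -0.1771  0.0838] [ 0.4315 -0.177 ] len 0.0596 ang 3.09 zmax 0.0881
```

View pics/w13c.png

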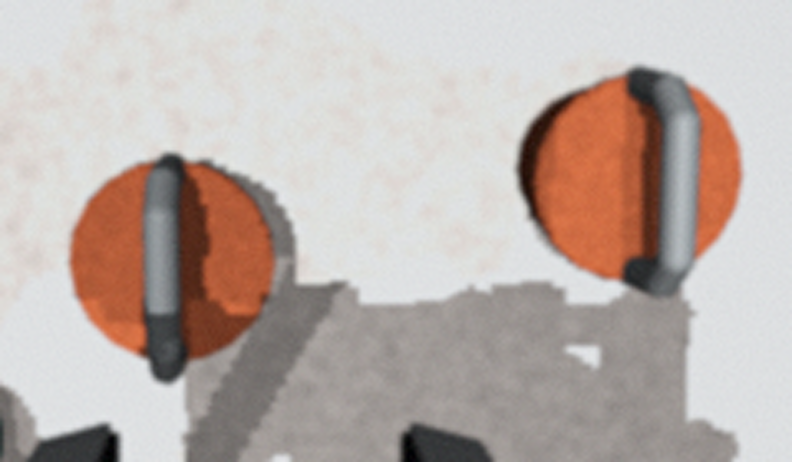

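Request:
move_arm(
  increments=[
    [[0.5,0.109,-0.268,0.7,0,0,0],[0.5,0.109,-0.268,0.7,0,0,0],[0.5,0.109,-0.268,0.7,0,0,0],[0.5,0.109,-0.268,0.7,0,0,0]],
  ],
)

```text
time: 16.23
tool_pos: [0.4313, -0.1773, 0.3329]
ee_rot: [-3.14, 0.005, -0.051]
wrist_force: [0.1, -1.0, -0.1]
width: 0.0467
```

Request:
move_arm(
  increments=[
    [[0.5,0,0,0.4,0,0,0],[0.5,0,0,0.6,0,0,0],[0.5,0,0,0.71,0,0,0],[0.5,0,0,0.71,0,0,0]],
  ],
)

```text
time: 16.57
tool_pos: [0.431, -0.1784, 0.2631]
ee_rot: [-3.141, 0.002, -0.053]
wrist_force: [-0.8, 0.4, -0.4]
width: 0.0472
```

```bash
python3 -c "
from h import *
st(); w('w14')"
```

```text
t 16.57 tcp [ 0.431  -0.1784  0.2631] rpy [-3.1411e+00  1.8000e-03 -5.3200e-02] F [-0.8  0.4 -0.4] M [ 0.04 -0.01  0.01] w 0.0472
```

View pics/w14.png

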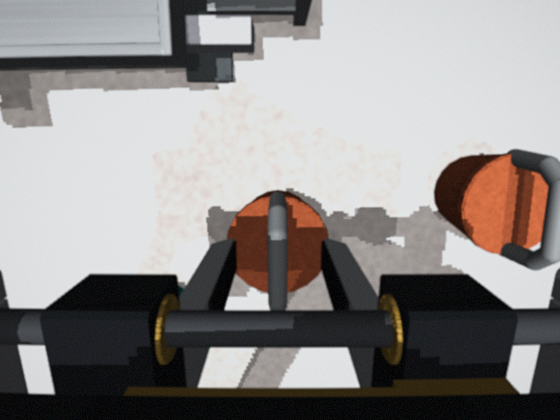

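The bar (278,245) sits centred between the fingers, so I close, lift and carry it to the tray.

Request:
move_arm(
  increments=[
    [[0,0,0,0,0,0,0],[0,0,0,0,0,0,0],[0,0,0,0,0,0,0],[0,0,0,0,0,0,0],[0,0,0,0,0,0,0],[0,0,0,0,0,0,0],[0,0,0,0,0,0,0],[0,0,0,0,0,0,0]],
  ],
)

```text
time: 17.28
tool_pos: [0.431, -0.178, 0.264]
ee_rot: [3.142, -0.001, -0.053]
wrist_force: [-0.2, 0.7, 1.5]
width: 0.009
```

Request:
move_arm(
  increments=[
    [[0,0,0,-0.15,0,0,0],[0,0,0,-0.35,0,0,0],[0,0,0,-0.55,0,0,0],[0,0,0,-0.75,0,0,0],[0,0,0,-0.95,0,0,0],[0,0,0,-1,0,0,0]],
  ],
)

```text
time: 17.78
tool_pos: [0.4313, -0.1783, 0.3666]
ee_rot: [3.139, -0.004, -0.053]
wrist_force: [0.3, -0.1, -1.6]
width: 0.0095
```

Request:
move_arm(
  increments=[
    [[0,0.15,-0.15,-0.4,0,0,0],[0,0.3,-0.3,-0.4,0,0,0],[0,0.45,-0.45,-0.4,0,0,0],[0,0.6,-0.6,-0.4,0,0,0],[0,0.75,-0.75,-0.4,0,0,0],[0,0.8,-0.8,-0.4,0,0,0]],
  ],
)

```text
time: 18.28
tool_pos: [0.5163, -0.1008, 0.4017]
ee_rot: [-3.14, 0.002, -0.051]
wrist_force: [-0.4, -0.8, -2.6]
width: 0.0092
```

```bash
python3 -c "
from h import *
st(); w('w15')"
```

```text
t 18.28 tcp [ 0.5163 -0.1008  0.4017] rpy [-3.1399e+00  2.1000e-03 -5.0700e-02] F [-0.4 -0.8 -2.6] M [ 0.06  0.02 -0.02] w 0.0092
```

View pics/w15.png

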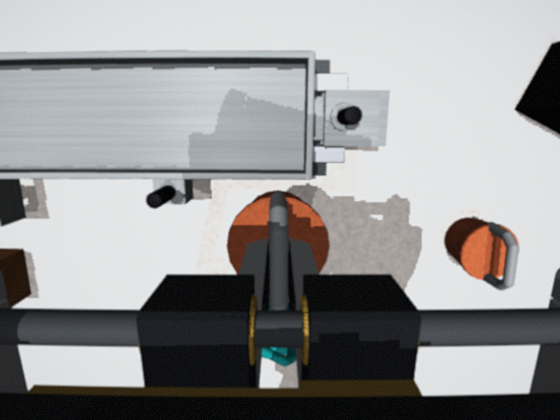

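Request:
move_arm(
  increments=[
    [[0,0.2,-0.19,0,0,0,0],[0,0.4,-0.37,0,0,0,0],[0,0.6,-0.56,0,0,0,0],[0,0.8,-0.74,0,0,0,0],[0,0.8,-0.74,0,0,0,0],[0,0.8,-0.74,0,0,0,0]],
  ],
)

```text
time: 18.83
tool_pos: [0.599, -0.0328, 0.402]
ee_rot: [3.141, 0.003, -0.052]
wrist_force: [-0.8, -0.0, -0.9]
width: 0.0088
```

Request:
move_arm(
  increments=[
    [[0,0,0,0.2,0,0,0],[0,0,0,0.4,0,0,0],[0,0,0,0.6,0,0,0],[0,0,0,0.8,0,0,0],[0,0,0,0.95,0,0,0],[0,0,0,0.98,0,0,0],[0,0,0,0.98,0,0,0]],
  ],
)

```text
time: 19.42
tool_pos: [0.5976, -0.0339, 0.304]
ee_rot: [3.141, 0.004, -0.055]
wrist_force: [-0.5, 0.2, -2.0]
width: 0.0091
```

```bash
python3 -c "
from h import *
st(); w('w16')"
```

```text
t 19.42 tcp [ 0.5976 -0.0339  0.304 ] rpy [ 3.1412  0.0042 -0.0546] F [-0.5  0.2 -2. ] M [ 0.05  0.03 -0.01] w 0.0091
```

View pics/w16.png

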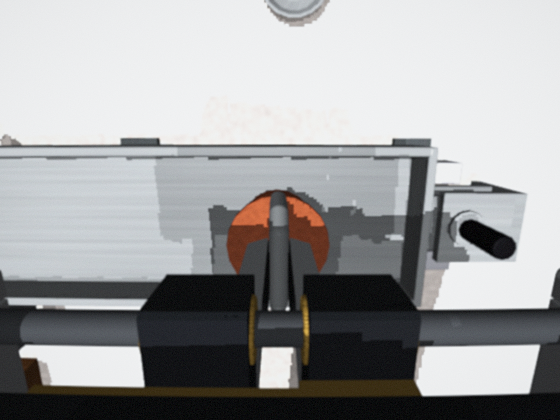

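Request:
move_arm(
  increments=[
    [[0,0.01,0,0.02,0,0,0],[0,0.02,-0.02,0.03,0,0,0],[0,0.02,-0.02,0.03,0,0,0],[0,0.02,-0.02,0.03,0,0,0]],
  ],
)

```text
time: 19.8
tool_pos: [0.6011, -0.0308, 0.3036]
ee_rot: [3.141, -0.001, -0.053]
wrist_force: [-0.6, -0.5, -1.8]
width: 0.0087
```

Request:
move_arm(
  increments=[
    [[0,0,0,0.01,0,0,0],[0,0,0,0.02,0,0,0],[0,0,0,0.02,0,0,0]],
  ],
)

```text
time: 20.05
tool_pos: [0.6009, -0.0308, 0.3004]
ee_rot: [3.141, 0.0, -0.053]
wrist_force: [-0.7, 0.2, -1.9]
width: 0.0089
```

```bash
python3 -c "
from h import *
st()"
```

```text
t 20.05 tcp [ 0.6009 -0.0308  0.3004] rpy [ 3.1415e+00  3.0000e-04 -5.2900e-02] F [-0.7  0.2 -1.9] M [0.03 0.01 0.02] w 0.0089
```

Request:
move_arm(
  increments=[
    [[0,0,0,0.015,0,0,0],[0,0,0,0.015,0,0,0],[0,0,0,0.015,0,0,0]],
  ],
)

```text
time: 20.3
tool_pos: [0.6011, -0.0306, 0.3002]
ee_rot: [-3.141, -0.002, -0.053]
wrist_force: [-0.6, 1.3, 2.9]
width: 0.0092
```

```bash
python3 -c "
from h import *
st()"
```

```text
t 20.30 tcp [ 0.6011 -0.0306  0.3002] rpy [-3.1412e+00 -1.6000e-03 -5.2800e-02] F [-0.6  1.3  2.9] M [0.34 0.12 0.02] w 0.0092
```

Request:
move_arm(
  increments=[
    [[0.5,0,0,0,0,0,0],[0.5,0,0,0,0,0,0],[0.5,0,0,0,0,0,0],[0.5,0,0,0,0,0,0],[0.5,0,0,0,0,0,0],[0.5,0,0,0,0,0,0]],
  ],
)

```text
time: 20.8
tool_pos: [0.6009, -0.031, 0.2989]
ee_rot: [3.141, 0.0, -0.053]
wrist_force: [0.0, -0.4, -0.6]
width: 0.045
```

Request:
move_arm(
  increments=[
    [[0.5,0,0,-0.2,0,0,0],[0.5,0,0,-0.5,0,0,0],[0.5,0,0,-1,0,0,0],[0.5,0,0,-1,0,0,0]],
  ],
)

```text
time: 21.13
tool_pos: [0.6014, -0.0309, 0.4069]
ee_rot: [3.14, -0.012, -0.053]
wrist_force: [0.1, -0.7, 1.3]
width: 0.047
```

```bash
python3 -c "
from h import *
st(); w('w17')"
```

```text
t 21.13 tcp [ 0.6014 -0.0309  0.4069] rpy [ 3.1403 -0.012  -0.0531] F [ 0.1 -0.7  1.3] M [ 0.02 -0.03  0.02] w 0.0470
```

Request:
move_arm(
  increments=[
    [[0.5,-0.46,0.96,0,0,0,0],[0.5,-0.46,0.96,0,0,0,0],[0.5,-0.46,0.96,0,0,0,0],[0.5,-0.46,0.96,0,0,0,0]],
  ],
)

```text
time: 21.52
tool_pos: [0.5481, -0.1276, 0.3978]
ee_rot: [3.14, 0.003, -0.058]
wrist_force: [0.1, 0.4, -0.1]
width: 0.0468
```

Request:
move_arm(
  increments=[
    [[0.5,-0.46,0.96,0,0,0,0],[0.5,-0.46,0.96,0,0,0,0],[0.5,-0.46,0.96,0,0,0,0],[0.5,-0.46,0.96,0,0,0,0]],
  ],
)

```text
time: 21.85
tool_pos: [0.4974, -0.2205, 0.3978]
ee_rot: [3.141, 0.002, -0.058]
wrist_force: [0.1, 0.0, 0.3]
width: 0.0466
```

Request:
move_arm(
  increments=[
    [[0.5,-0.46,0.96,0,0,0,0],[0.5,-0.46,0.96,0,0,0,0],[0.5,-0.46,0.96,0,0,0,0],[0.5,-0.46,0.96,0,0,0,0],[0.5,-0.46,0.96,0,0,0,0]],
  ],
)

```text
time: 22.27
tool_pos: [0.4481, -0.3111, 0.3981]
ee_rot: [-3.14, 0.001, -0.054]
wrist_force: [0.1, 1.1, 1.0]
width: 0.0469
```

```bash
cat >> h.py <<'E'
def tubs(tag):
    im,d,p=load(tag)
    hsv=cv2.cvtColor(im,cv2.COLOR_RGB2HSV)
    m=((hsv[...,0]<14)&(hsv[...,1]>130)&(hsv[...,2]>60)).astype(np.uint8)
    m=cv2.morphologyEx(m,cv2.MORPH_CLOSE,np.ones((15,15)))
    n,l,s,c=cv2.connectedComponentsWithStats(m)
    for i in range(1,n):
        if s[i,4]<500: continue
        x0,y0,ww,hh=s[i,:4]
        P=np.array([X for v in range(max(0,y0-10),min(420,y0+hh+14)) for u in range(max(0,x0-7),min(560,x0+ww+9)) if d[v,u]>0 for X in [pt(p,u,v,d[v,u])] if .074<X[2]<.1])
        print('px',c[i].round(1),s[i],onz(p,*c[i],.045).round(4))
        if len(P)<50: continue
        mu=P.mean(0); a=np.linalg.svd(P[:,:2]-mu[:2],full_matrices=False)[2][0]
        t=(P[:,:2]-mu[:2])@a; mid=mu[:2]+a*(t.min()+t.max())/2
        print(' bar',len(P),mid.round(4),'len',np.ptp(t).round(4),'ang',np.arctan2(a[1],a[0]).round(3))
E
python3 -c "
from h import *
st(); w('w18'); tubs('w18')"
```

```text
t 22.27 tcp [ 0.4481 -0.3111  0.3981] rpy [-3.1395e+00  5.0000e-04 -5.4300e-02] F [0.1 1.1 1. ] M [ 0.05 -0.01 -0.01] w 0.0469
px [286.1 198.6] [ 255  169   62   60 2878] [ 0.4492 -0.3168  0.045 ]
 bar 695 [ 0.4495 -0.3167] len 0.0595 ang 3.135
```

View pics/w17.png

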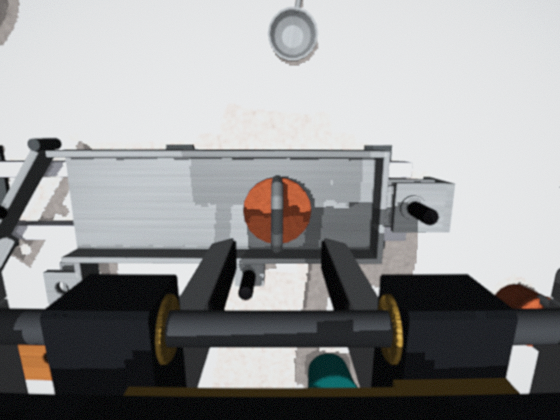

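View pics/w18.png

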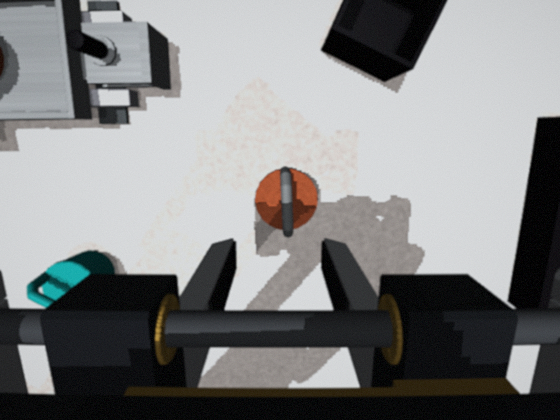

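Request:
move_arm(
  increments=[
    [[0.5,0.016,0.06,0.7,0,0,0],[0.5,0.016,0.06,0.7,0,0,0],[0.5,0.016,0.06,0.7,0,0,0],[0.5,0.016,0.06,0.7,0,0,0]],
  ],
)

```text
time: 22.65
tool_pos: [0.4497, -0.3155, 0.3273]
ee_rot: [-3.138, 0.003, -0.051]
wrist_force: [0.4, -0.4, -0.3]
width: 0.0468
```

Request:
move_arm(
  increments=[
    [[0.5,0,0,0.4,0,0,0],[0.5,0,0,0.64,0,0,0],[0.5,0,0,0.64,0,0,0],[0.5,0,0,0.64,0,0,0]],
  ],
)

```text
time: 22.98
tool_pos: [0.4499, -0.3167, 0.2663]
ee_rot: [3.142, -0.001, -0.052]
wrist_force: [1.2, -0.6, 0.9]
width: 0.0471
```

```bash
python3 -c "
from h import *
st(); w('w19')"
```

```text
t 22.98 tcp [ 0.4499 -0.3167  0.2663] rpy [ 3.1416e+00 -5.0000e-04 -5.1900e-02] F [ 1.2 -0.6  0.9] M [ 0.06 -0.01  0.02] w 0.0471
```

View pics/w19.png

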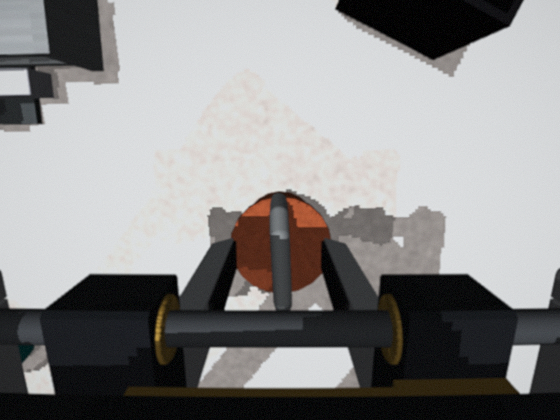

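Request:
move_arm(
  increments=[
    [[0,0,0,0.02,0,0,0],[0,0,0,0.02,0,0,0],[0,0,0,0.02,0,0,0],[0,0,0,0.02,0,0,0],[0,0,0,0.02,0,0,0],[0,0,0,0.02,0,0,0],[0,0,0,0.02,0,0,0],[0,0,0,0.02,0,0,0]],
  ],
)

```text
time: 23.7
tool_pos: [0.449, -0.3173, 0.2635]
ee_rot: [3.141, 0.0, -0.053]
wrist_force: [-1.4, 0.3, 1.0]
width: 0.009
```

Request:
move_arm(
  increments=[
    [[0,0,0,-0.15,0,0,0],[0,0,0,-0.35,0,0,0],[0,0,0,-0.55,0,0,0],[0,0,0,-0.75,0,0,0],[0,0,0,-0.95,0,0,0],[0,0,0,-1,0,0,0]],
  ],
)

```text
time: 24.2
tool_pos: [0.4495, -0.3175, 0.3662]
ee_rot: [3.139, -0.004, -0.053]
wrist_force: [0.8, 0.1, -1.6]
width: 0.0091
```

Request:
move_arm(
  increments=[
    [[0,0.05,-0.15,-0.2,0,0,0],[0,0.1,-0.31,-0.4,0,0,0],[0,0.16,-0.48,-0.57,0,0,0],[0,0.22,-0.65,-0.57,0,0,0],[0,0.27,-0.81,-0.57,0,0,0]],
  ],
)

```text
time: 24.62
tool_pos: [0.4808, -0.237, 0.4203]
ee_rot: [3.141, -0.001, -0.053]
wrist_force: [-0.6, 0.3, -2.6]
width: 0.0091
```

```bash
python3 -c "
from h import *
st(); w('w20')"
```

```text
t 24.62 tcp [ 0.4808 -0.237   0.4203] rpy [ 3.1414e+00 -1.1000e-03 -5.3100e-02] F [-0.6  0.3 -2.6] M [ 0.07 -0.07  0.04] w 0.0091
```

View pics/w20.png

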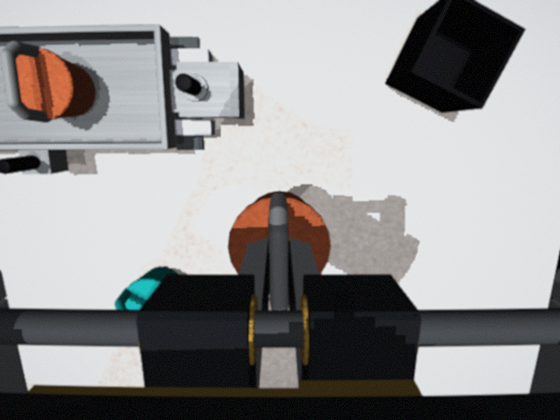

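Request:
move_arm(
  increments=[
    [[0,0.07,-0.2,0,0,0,0],[0,0.14,-0.4,0,0,0,0],[0,0.2,-0.6,0,0,0,0],[0,0.27,-0.8,0,0,0,0]],
  ],
)

```text
time: 25.0
tool_pos: [0.5117, -0.1586, 0.4182]
ee_rot: [-3.141, 0.003, -0.053]
wrist_force: [-0.6, 0.4, -2.6]
width: 0.009
```

Request:
move_arm(
  increments=[
    [[0,0.07,-0.2,0,0,0,0],[0,0.14,-0.4,0,0,0,0],[0,0.2,-0.6,0,0,0,0],[0,0.27,-0.8,0,0,0,0]],
  ],
)

```text
time: 25.33
tool_pos: [0.543, -0.08, 0.4182]
ee_rot: [-3.141, 0.003, -0.053]
wrist_force: [0.0, -0.0, -2.6]
width: 0.0088
```

Request:
move_arm(
  increments=[
    [[0,0.07,-0.2,0,0,0,0],[0,0.14,-0.4,0,0,0,0],[0,0.2,-0.6,0,0,0,0],[0,0.27,-0.8,0,0,0,0]],
  ],
)

```text
time: 25.67
tool_pos: [0.5742, -0.0015, 0.4181]
ee_rot: [-3.142, 0.003, -0.053]
wrist_force: [0.5, -0.7, -2.8]
width: 0.0091
```

Request:
move_arm(
  increments=[
    [[0,0.07,-0.2,0,0,0,0],[0,0.14,-0.4,0,0,0,0],[0,0.2,-0.6,0,0,0,0],[0,0.27,-0.82,0,0,0,0],[0,0.27,-0.82,0,0,0,0],[0,0.27,-0.82,0,0,0,0]],
  ],
)

```text
time: 26.17
tool_pos: [0.6056, 0.0789, 0.4179]
ee_rot: [3.141, 0.004, -0.051]
wrist_force: [-0.0, 0.4, -1.9]
width: 0.0093
```

```bash
python3 -c "
from h import *
st(); w('w21')"
```

```text
t 26.17 tcp [0.6056 0.0789 0.4179] rpy [ 3.1408  0.0036 -0.0512] F [-0.   0.4 -1.9] M [-0.08  0.03  0.01] w 0.0093
```

View pics/w21.png

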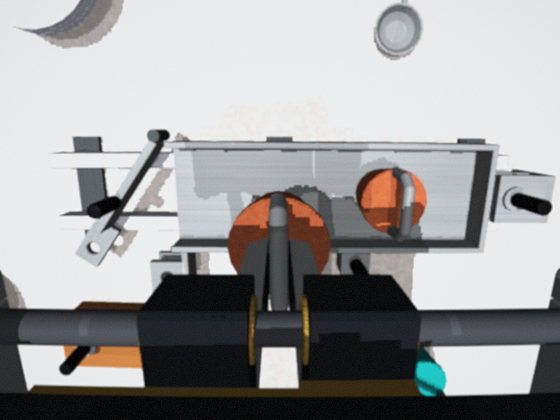

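Request:
move_arm(
  increments=[
    [[0,0,0,0.2,0,0,0],[0,0,0,0.4,0,0,0],[0,0,0,0.6,0,0,0],[0,0,0,0.8,0,0,0],[0,0,0,0.95,0,0,0],[0,0,0,1,0,0,0],[0,0,0,1,0,0,0]],
  ],
)

```text
time: 26.8
tool_pos: [0.6046, 0.077, 0.3177]
ee_rot: [3.141, 0.005, -0.054]
wrist_force: [0.6, 0.2, -2.5]
width: 0.0089
```

Request:
move_arm(
  increments=[
    [[0,0.02,0,0.06,0,0,0],[0,0.02,0,0.12,0,0,0],[0,0.02,0,0.14,0,0,0],[0,0.02,0,0.14,0,0,0]],
  ],
)

```text
time: 27.13
tool_pos: [0.6073, 0.0779, 0.3059]
ee_rot: [3.141, 0.0, -0.053]
wrist_force: [-0.7, -0.2, -2.5]
width: 0.0092
```

```bash
python3 -c "
from h import *
st(); w('w22')"
```

```text
t 27.13 tcp [0.6073 0.0779 0.3059] rpy [ 3.1414e+00  4.0000e-04 -5.3200e-02] F [-0.7 -0.2 -2.5] M [ 0.04 -0.02  0.01] w 0.0092
```

View pics/w22.png

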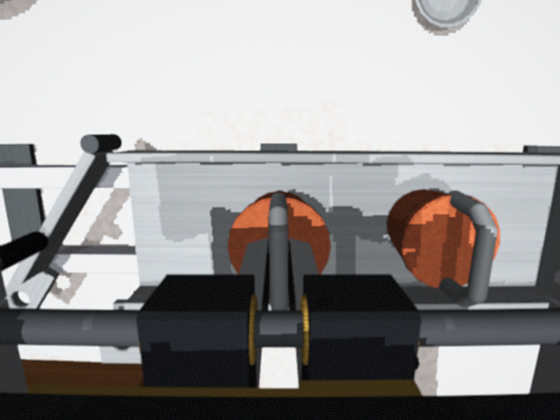

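Request:
move_arm(
  increments=[
    [[0,0,0,0.02,0,0,0],[0,0,0,0.04,0,0,0],[0,0,0,0.04,0,0,0],[0,0,0,0.04,0,0,0]],
  ],
)

```text
time: 27.52
tool_pos: [0.6073, 0.078, 0.3021]
ee_rot: [3.141, 0.0, -0.053]
wrist_force: [-0.6, 0.6, -2.7]
width: 0.0091
```

Request:
move_arm(
  increments=[
    [[0,0,0,0.02,0,0,0],[0,0,0,0.02,0,0,0],[0,0,0,0.02,0,0,0]],
  ],
)

```text
time: 27.77
tool_pos: [0.6073, 0.078, 0.3]
ee_rot: [3.141, 0.0, -0.053]
wrist_force: [0.7, -0.2, -2.0]
width: 0.0091
```

```bash
python3 -c "
from h import *
st()"
```

```text
t 27.77 tcp [0.6073 0.078  0.3   ] rpy [ 3.1415e+00  3.0000e-04 -5.3100e-02] F [ 0.7 -0.2 -2. ] M [0.03 0.03 0.02] w 0.0091
```

Request:
move_arm(
  increments=[
    [[0,0,0,0.01,0,0,0],[0,0,0,0.01,0,0,0],[0.5,0,0,0.01,0,0,0],[0.5,0,0,0.01,0,0,0],[0.5,0,0,0.01,0,0,0],[0.5,0,0,0.01,0,0,0],[0.5,0,0,0.01,0,0,0],[0.5,0,0,0.01,0,0,0]],
  ],
)

```text
time: 28.43
tool_pos: [0.6073, 0.078, 0.2993]
ee_rot: [3.142, -0.0, -0.053]
wrist_force: [0.3, -0.3, -1.1]
width: 0.0449
```

Request:
move_arm(
  increments=[
    [[0.5,0,0,-0.2,0,0,0],[0.5,0,0,-0.5,0,0,0],[0.5,0,0,-1,0,0,0],[0.5,0,0,-1,0,0,0],[0.5,0,0,-1,0,0,0]],
  ],
)

```text
time: 28.85
tool_pos: [0.6077, 0.078, 0.4047]
ee_rot: [-3.141, -0.01, -0.053]
wrist_force: [0.1, -0.5, 0.1]
width: 0.0467
```

```bash
python3 -c "
from h import *
st(); im,d,p=w('w23'); w('s23','scene');w('d23','side')
a=cv2.imread('pics/w23.png')[100:300,0:280]; cv2.imwrite('pics/w23c.png',cv2.resize(a,None,fx=2.8,fy=2.8,interpolation=cv2.INTER_CUBIC))
cv2.imwrite('pics/s23c.png',cv2.resize(cv2.imread('pics/s23.png')[160:280,120:430],None,fx=2.55,fy=2.55,interpolation=cv2.INTER_CUBIC))"
```

```text
t 28.85 tcp [0.6077 0.078  0.4047] rpy [-3.1407 -0.0103 -0.053 ] F [ 0.1 -0.5  0.1] M [0.01 0.03 0.02] w 0.0467
```

View pics/w23.png

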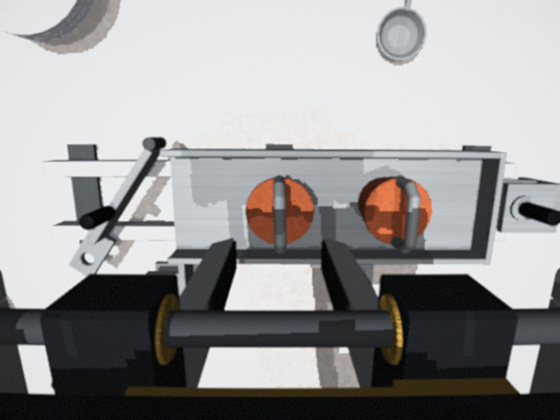

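View pics/w23c.png

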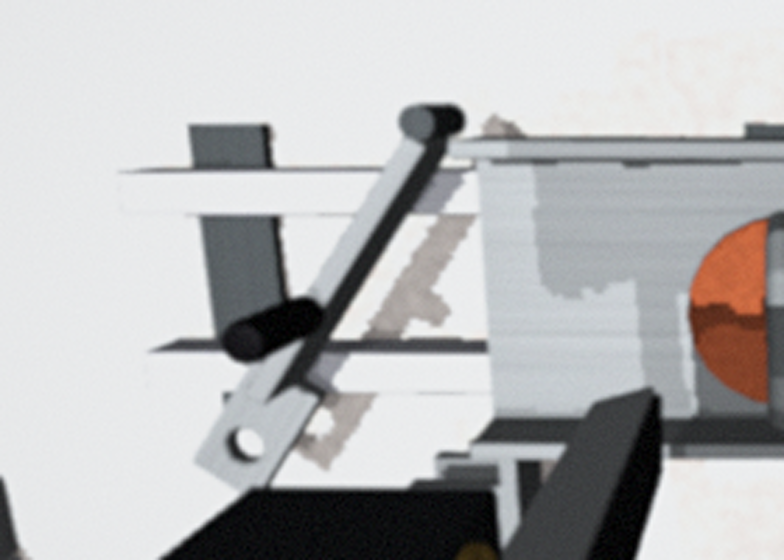

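View pics/s23c.png

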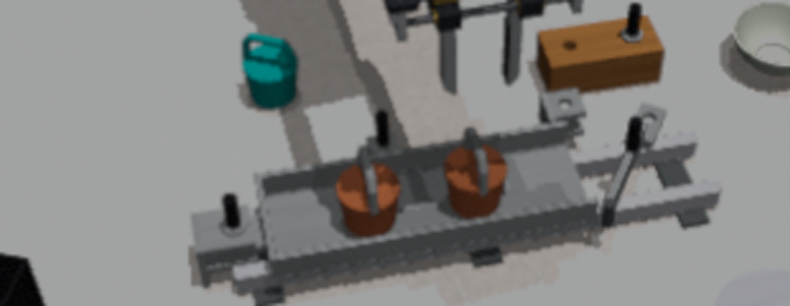

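View pics/d23.png

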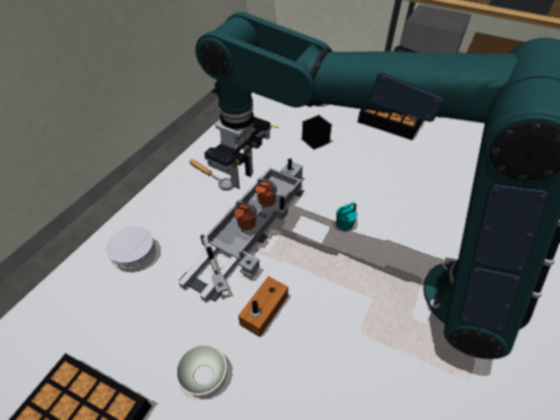

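```bash
python3 - <<'E'
from h import *
im,d,p=load('w23')
pk=onz(p,86.8,221.4,.108);tg=onz(p,87.1,258.2,.044)
_,_,p6=load('w6'); 
print('peg',pk.round(4),'tong',tg.round(4), 'tong(w6)',onz(p6,213.5,68,.044).round(4))
print('pegdepth',[pt(p,u,v,d[v,u]).round(4) for u,v in((87,221),(85,222),(88,220))])
yaw=-.053; ex=np.array([np.cos(yaw),np.sin(yaw)]);ey=np.array([-np.sin(yaw),np.cos(yaw)])
gh=np.array([.5243,.2037]); hinge=gh+.146*ex
print('hinge',hinge)
for X in(pk,tg):
    r=X[:2]-hinge; print(np.linalg.norm(r),'angle',np.arctan2(r@ey,-(r@ex)))
print('closed peg',hinge-.075*ex)
for n,sx in(('s23','scene'),('d23','side')):
    im,_,_=load(n);hsv=cv2.cvtColor(im,cv2.COLOR_RGB2HSV)
    m=((hsv[...,0]<14)&(hsv[...,1]>150)&(hsv[...,2]>60)).astype(np.uint8)
    nn,l,s,c=cv2.connectedComponentsWithStats(m)
    print(n,[(c[i].round(0).tolist(),int(s[i,4])) for i in range(1,nn) if s[i,4]>60])
E
```

```text
peg [0.6129 0.2417 0.108 ] tong [0.5578 0.2871 0.044 ] tong(w6) [0.5563 0.288  0.044 ]
pegdepth [array([0.6129, 0.2421, 0.1069]), array([0.6121, 0.2441, 0.1068]), array([0.6139, 0.2408, 0.1073])]
hinge [0.67009499 0.19596562]
0.07324782118297964 angle 0.6208966480777606
0.14464555535096885 angle 0.6290239558830175
closed peg [0.5952003  0.19993876]
s23 [([460.0, 62.0], 1183), ([543.0, 99.0], 715), ([306.0, 230.0], 338), ([264.0, 237.0], 352), ([151.0, 378.0], 86)]
d23 [([264.0, 190.0], 197), ([243.0, 213.0], 212), ([263.0, 305.0], 1045)]
```

Request:
move_arm(
  increments=[
    [[0.5,-0.03,-0.83,0,0,0,0],[0.5,-0.03,-0.83,0,0,0,0],[0.5,-0.03,-0.83,0,0,0,0],[0.5,-0.03,-0.83,0,0,0,0]],
  ],
)

```text
time: 29.33
tool_pos: [0.6083, 0.1629, 0.3958]
ee_rot: [3.14, 0.005, -0.05]
wrist_force: [-1.0, -0.0, -0.5]
width: 0.0469
```

Request:
move_arm(
  increments=[
    [[0.5,-0.02,-0.82,0.6,0,0,0],[0.5,-0.02,-0.82,0.6,0,0,0],[0.5,-0.02,-0.82,0.6,0,0,0],[0.5,-0.02,-0.82,0.6,0,0,0],[0.5,-0.02,-0.82,0.6,0,0,0]],
  ],
)

```text
time: 29.75
tool_pos: [0.611, 0.2423, 0.3373]
ee_rot: [3.139, 0.003, -0.053]
wrist_force: [1.0, -0.5, 0.0]
width: 0.0469
```

```bash
python3 -c "
from h import *
st(); im,d,p=w('w24')"
```

```text
t 29.75 tcp [0.611  0.2423 0.3373] rpy [ 3.1386  0.0034 -0.0528] F [ 1.  -0.5  0. ] M [ 0.   -0.06  0.02] w 0.0469
```

View pics/w24.png

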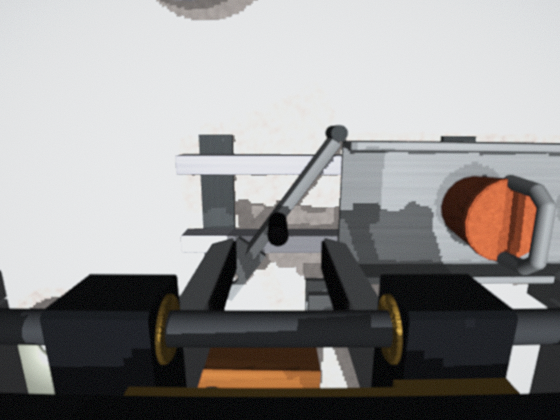

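Request:
move_arm(
  increments=[
    [[0.5,0.01,0,0.3,0,0,0],[0.5,0.01,0,0.6,0,0,0],[0.5,0.01,0,0.67,0,0,0],[0.24,0.01,0,0.67,0,0,0],[0.24,0.01,0,0.67,0,0,0],[0.24,0.01,0,0.67,0,0,0],[0.24,0.01,0,0.67,0,0,0],[0.24,0.01,0,0.67,0,0,0]],
  ],
)

```text
time: 30.47
tool_pos: [0.6126, 0.2429, 0.2745]
ee_rot: [-3.14, -0.004, -0.053]
wrist_force: [0.7, 0.3, 0.1]
width: 0.0229
```

```bash
python3 -c "
from h import *
st(); im,d,p=w('w25'); cv2.imwrite('pics/w25c.png',cv2.resize(im[120:320,180:380,::-1],None,fx=3,fy=3))
_,_,p=load('w24'); print(onz(p,277.5,236,.108))"
```

```text
t 30.47 tcp [0.6126 0.2429 0.2745] rpy [-3.1404 -0.0036 -0.0532] F [0.7 0.3 0.1] M [ 0.1   0.   -0.03] w 0.0229
[0.61245655 0.24345561 0.108     ]
```

View pics/w25c.png

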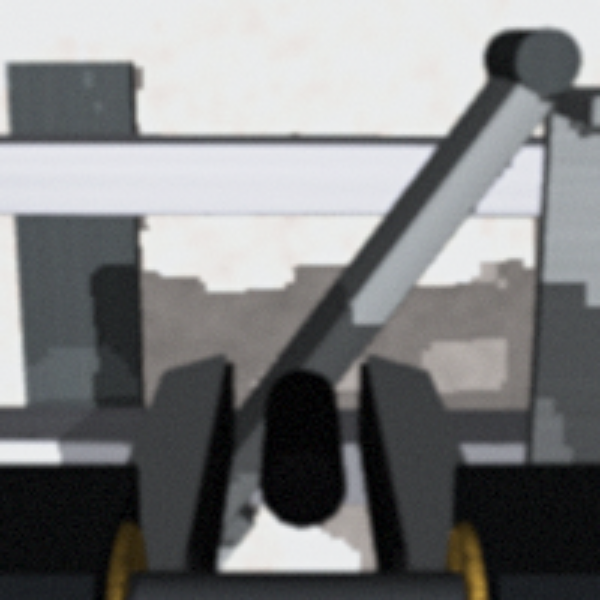

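Request:
move_arm(
  increments=[
    [[0.24,-0.01,0.05,0.04,0,0,0],[0.24,-0.048,0.12,0.04,0,0,0],[0.24,-0.065,0.155,0.04,0,0,0],[0.24,-0.081,0.188,0.04,0,0,0],[0.24,-0.095,0.222,0.04,0,0,0],[0.24,-0.107,0.258,0.04,0,0,0],[0.24,-0.117,0.294,0.04,0,0,0],[0.24,-0.125,0.331,0.04,0,0,0]],
  ],
)

```text
time: 31.18
tool_pos: [0.5976, 0.2102, 0.268]
ee_rot: [3.141, 0.0, -0.053]
wrist_force: [-1.4, 1.2, 0.2]
width: 0.0229
```

Request:
move_arm(
  increments=[
    [[0.24,-0.006,0.037,0,0,0,0],[0.24,-0.01,0.07,0,0,0,0],[0.24,-0.012,0.1,0,0,0,0],[0.24,-0.012,0.12,0,0,0,0],[0.24,-0.012,0.12,0,0,0,0]],
  ],
)

```text
time: 31.6
tool_pos: [0.5962, 0.198, 0.2683]
ee_rot: [3.141, -0.001, -0.054]
wrist_force: [-0.3, 1.0, 0.2]
width: 0.0226
```

```bash
python3 -c "
from h import *
st(); im,d,p=w('w26')"
```

```text
t 31.60 tcp [0.5962 0.198  0.2683] rpy [ 3.1408e+00 -7.0000e-04 -5.3700e-02] F [-0.3  1.   0.2] M [ 0.01 -0.01  0.  ] w 0.0226
```

View pics/w26.png

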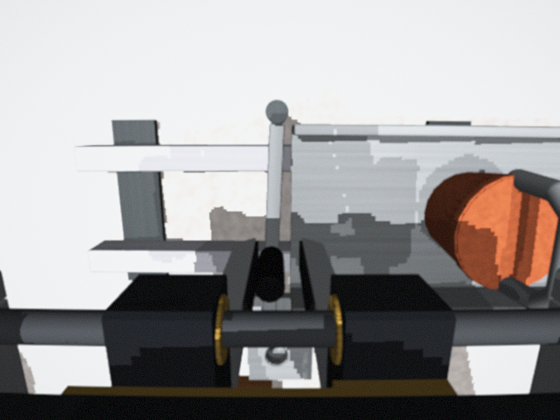

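Request:
move_arm(
  increments=[
    [[0.24,-0.001,0.01,0,0,0,0],[0.24,-0.001,0.02,0,0,0,0],[0.24,-0.001,0.02,0,0,0,0]],
  ],
)

```text
time: 31.9
tool_pos: [0.5959, 0.1966, 0.2682]
ee_rot: [3.141, -0.001, -0.053]
wrist_force: [0.8, 0.1, -0.6]
width: 0.0226
```

Request:
move_arm(
  increments=[
    [[0.24,0,0.01,0,0,0,0],[0.24,0,0.02,0,0,0,0],[0.24,0,0.02,0,0,0,0]],
  ],
)

```text
time: 32.15
tool_pos: [0.5957, 0.1947, 0.2683]
ee_rot: [-3.141, -0.0, -0.053]
wrist_force: [-0.2, 0.7, 0.1]
width: 0.0223
```

```bash
python3 -c "
from h import *
st()"
```

```text
t 32.15 tcp [0.5957 0.1947 0.2683] rpy [-3.1414e+00 -1.0000e-04 -5.3000e-02] F [-0.2  0.7  0.1] M [ 0.14 -0.03  0.  ] w 0.0223
```

Request:
move_arm(
  increments=[
    [[0.24,0,0.01,0,0,0,0],[0.24,0,0.02,0,0,0,0],[0.24,0,0.02,0,0,0,0]],
  ],
)

```text
time: 32.4
tool_pos: [0.5956, 0.1939, 0.2682]
ee_rot: [-3.138, -0.001, -0.052]
wrist_force: [0.2, 6.2, -0.4]
width: 0.0224
```

Request:
move_arm(
  increments=[
    [[0.24,0,0.01,0,0,0,0],[0.24,0,0.02,0,0,0,0],[0.24,0,0.02,0,0,0,0]],
  ],
)

```text
time: 32.65
tool_pos: [0.5955, 0.1932, 0.2682]
ee_rot: [-3.134, -0.001, -0.052]
wrist_force: [1.6, 9.7, -0.9]
width: 0.0229
```

```bash
python3 -c "
from h import *
st(); im,d,p=w('w27')"
```

```text
t 32.65 tcp [0.5955 0.1932 0.2682] rpy [-3.1342e+00 -1.1000e-03 -5.1600e-02] F [ 1.6  9.7 -0.9] M [ 1.67 -0.26 -0.1 ] w 0.0229
```

View pics/w27.png

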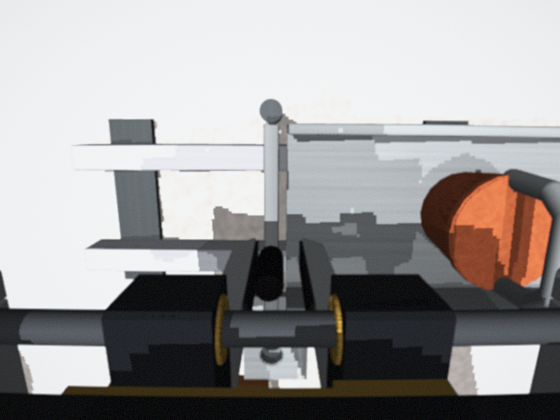

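Request:
move_arm(
  increments=[
    [[0.24,0,-0.03,0,0,0,0],[0.24,0,-0.055,0,0,0,0],[0.24,0,-0.055,0,0,0,0],[0.24,0,-0.055,-0.3,0,0,0],[0.24,0,-0.055,-0.7,0,0,0],[0.24,0,-0.055,-1,0,0,0],[0.24,0,-0.055,-1,0,0,0]],
  ],
)

```text
time: 33.28
tool_pos: [0.5967, 0.1958, 0.3772]
ee_rot: [-3.139, -0.014, -0.054]
wrist_force: [1.0, 0.2, 1.7]
width: 0.0226
```

Request:
move_arm(
  increments=[
    [[0.5,-0.81,-0.55,0,0,0,0],[0.5,-0.81,-0.55,0,0,0,0],[0.5,-0.81,-0.55,0,0,0,0],[0.5,-0.81,-0.55,0,0,0,0]],
  ],
)

```text
time: 33.62
tool_pos: [0.5155, 0.2568, 0.3682]
ee_rot: [3.141, 0.001, -0.05]
wrist_force: [0.4, 0.0, 0.7]
width: 0.0448
```

Request:
move_arm(
  increments=[
    [[0.5,-0.81,-0.55,0,0,0,0],[0.5,-0.81,-0.55,0,0,0,0],[0.5,-0.81,-0.55,0,0,0,0],[0.5,-0.81,-0.55,0,0,0,0],[0.5,-0.81,-0.55,0,0,0,0]],
  ],
)

```text
time: 34.03
tool_pos: [0.4403, 0.3143, 0.3681]
ee_rot: [3.14, -0.001, -0.052]
wrist_force: [-0.0, 0.0, 0.4]
width: 0.047
```

```bash
python3 -c "
from h import *
st(); im,d,p=w('w28')"
```

```text
t 34.03 tcp [0.4403 0.3143 0.3681] rpy [ 3.1403e+00 -1.4000e-03 -5.2400e-02] F [-0.   0.   0.4] M [-0.01  0.01  0.05] w 0.0470
```

View pics/w28.png

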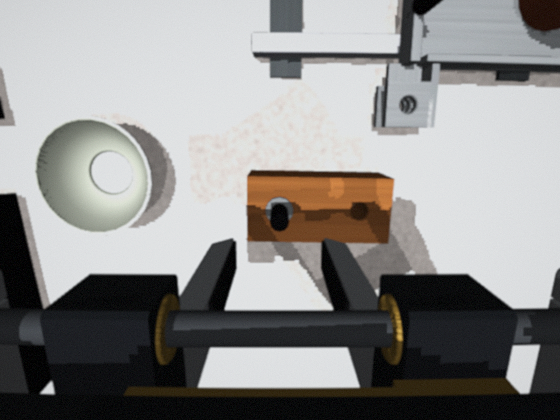

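```bash
python3 -c "
from h import *
im,d,p=load('w28')
cv2.imwrite('pics/w28c.png',np.hstack([cv2.resize(im[180:250,240:320,::-1],None,fx=5,fy=5,interpolation=cv2.INTER_CUBIC),cv2.resize(im[70:140,370:450,::-1],None,fx=5,fy=5,interpolation=cv2.INTER_CUBIC)]))"
```

```text
(no output)
```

View pics/w28c.png

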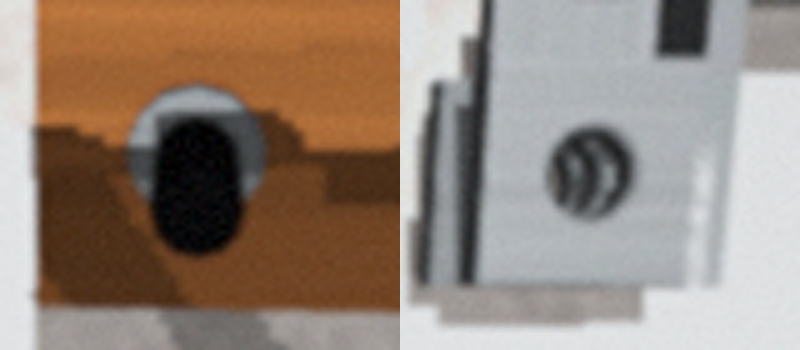

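```bash
python3 -c "
from h import *
im,d,p=load('w28')
print(onz(p,279.6,210.6,.054),onz(p,279.4,222.4,.094),'gate',onz(p,408,104.4,.058))"
```

```text
[0.43935937 0.31419899 0.054     ] [0.43952654 0.31456899 0.094     ] gate [0.52382137 0.20467899 0.058     ]
```

Request:
move_arm(
  increments=[
    [[0.5,-0.008,0,0.9,0,0,0],[0.5,-0.008,0,0.9,0,0,0],[0.5,-0.008,0,0.9,0,0,0],[0.5,-0.008,0,0.9,0,0,0],[0.5,-0.008,0,0.9,0,0,0],[0.5,-0.008,0,0.9,0,0,0]],
  ],
)

```text
time: 34.58
tool_pos: [0.4406, 0.3147, 0.2811]
ee_rot: [-3.139, -0.004, -0.054]
wrist_force: [-0.7, 0.3, 0.2]
width: 0.047
```

```bash
python3 -c "
from h import *
st(); im,d,p=w('w29')"
```

```text
t 34.58 tcp [0.4406 0.3147 0.2811] rpy [-3.1392 -0.0045 -0.0541] F [-0.7  0.3  0.2] M [ 0.03 -0.02  0.01] w 0.0470
```

View pics/w29.png

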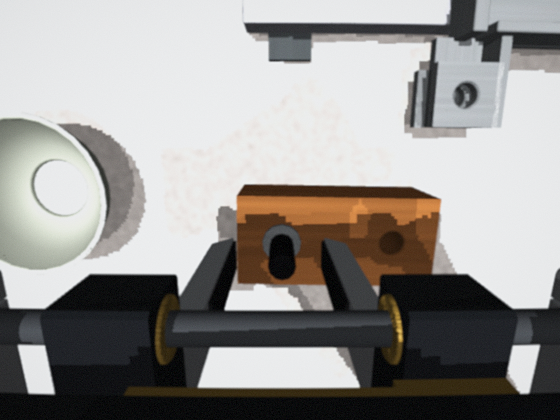

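Request:
move_arm(
  increments=[
    [[0.5,-0.008,0,0.23,0,0,0],[0.5,-0.008,0,0.23,0,0,0],[0.5,-0.008,0,0.23,0,0,0],[0.1,-0.008,0,0.23,0,0,0],[0,-0.008,0,0.23,0,0,0],[0,-0.008,0,0.23,0,0,0],[0,-0.008,0,0.23,0,0,0],[0,-0.008,0,0.23,0,0,0]],
  ],
)

```text
time: 35.3
tool_pos: [0.4383, 0.3147, 0.2557]
ee_rot: [-3.141, -0.001, -0.053]
wrist_force: [0.0, -0.2, 1.6]
width: 0.0169
```

Request:
move_arm(
  increments=[
    [[0,0,0,0,0,0,0],[0,0,0,0,0,0,0],[0,0,0,0,0,0,0],[0,0,0,0,0,0,0]],
  ],
)

```text
time: 35.63
tool_pos: [0.4383, 0.3147, 0.2556]
ee_rot: [-3.142, -0.001, -0.053]
wrist_force: [0.1, -0.2, 2.6]
width: 0.0145
```

Request:
move_arm(
  increments=[
    [[0,0,0,-0.2,0,0,0],[0,0,0,-0.4,0,0,0],[0,0,0,-0.6,0,0,0],[0,0,0,-0.8,0,0,0],[0,0,0,-0.9,0,0,0],[0,0,0,-0.9,0,0,0]],
  ],
)

```text
time: 36.13
tool_pos: [0.4387, 0.315, 0.3478]
ee_rot: [-3.139, -0.004, -0.053]
wrist_force: [0.6, -0.2, 0.4]
width: 0.0145
```

```bash
python3 -c "
from h import *
st(); im,d,p=w('w30')"
```

```text
t 36.13 tcp [0.4387 0.315  0.3478] rpy [-3.1387 -0.0044 -0.053 ] F [ 0.6 -0.2  0.4] M [ 0.07 -0.04 -0.01] w 0.0145
```

View pics/w30.png

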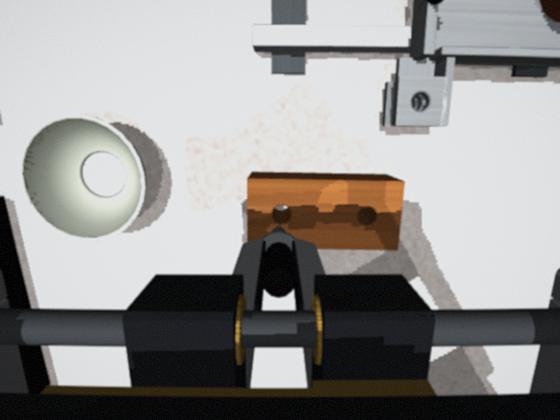

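Request:
move_arm(
  increments=[
    [[0,0.2,0.25,0,0,0,0],[0,0.45,0.53,0,0,0,0],[0,0.45,0.53,0,0,0,0]],
  ],
)

```text
time: 36.43
tool_pos: [0.4827, 0.2556, 0.3426]
ee_rot: [3.137, 0.001, -0.058]
wrist_force: [0.2, 0.4, -0.3]
width: 0.0148
```

Request:
move_arm(
  increments=[
    [[0,0.45,0.53,0,0,0,0],[0,0.45,0.53,0,0,0,0],[0,0.45,0.53,0.18,0,0,0],[0,0.45,0.53,0.18,0,0,0],[0,0.45,0.53,0.18,0,0,0],[0,0.45,0.53,0.18,0,0,0]],
  ],
)

```text
time: 36.93
tool_pos: [0.5219, 0.2046, 0.3262]
ee_rot: [3.141, 0.002, -0.052]
wrist_force: [-0.0, 0.9, -0.9]
width: 0.0145
```

```bash
python3 -c "
from h import *
st(); im,d,p=w('w31')
cv2.imwrite('pics/w31c.png',cv2.resize(im[130:300,200:380,::-1],None,fx=3.5,fy=3.5,interpolation=cv2.INTER_CUBIC))"
```

```text
t 36.93 tcp [0.5219 0.2046 0.3262] rpy [ 3.1412e+00  2.3000e-03 -5.2300e-02] F [-0.   0.9 -0.9] M [0.05 0.03 0.05] w 0.0145
```

View pics/w31c.png

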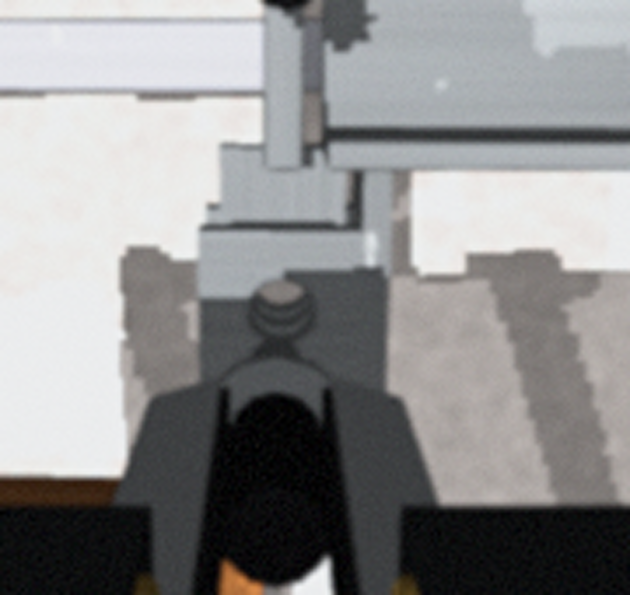

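Request:
move_arm(
  increments=[
    [[0,0.008,0.011,0.06,0,0,0],[0,0.008,0.011,0.12,0,0,0],[0,0.008,0.011,0.18,0,0,0],[0,0.008,0.011,0.24,0,0,0],[0,0.008,0.011,0.24,0,0,0],[0,0.008,0.011,0.24,0,0,0]],
  ],
)

```text
time: 37.48
tool_pos: [0.523, 0.2029, 0.3023]
ee_rot: [3.141, 0.002, -0.053]
wrist_force: [0.6, 0.6, -1.7]
width: 0.0144
```

```bash
python3 -c "
from h import *
st(); im,d,p=w('w32')
cv2.imwrite('pics/w32c.png',cv2.resize(im[130:300,200:380,::-1],None,fx=3.5,fy=3.5,interpolation=cv2.INTER_CUBIC))"
```

```text
t 37.48 tcp [0.523  0.2029 0.3023] rpy [ 3.141e+00  1.600e-03 -5.290e-02] F [ 0.6  0.6 -1.7] M [ 0.08  0.01 -0.02] w 0.0144
```

View pics/w32c.png

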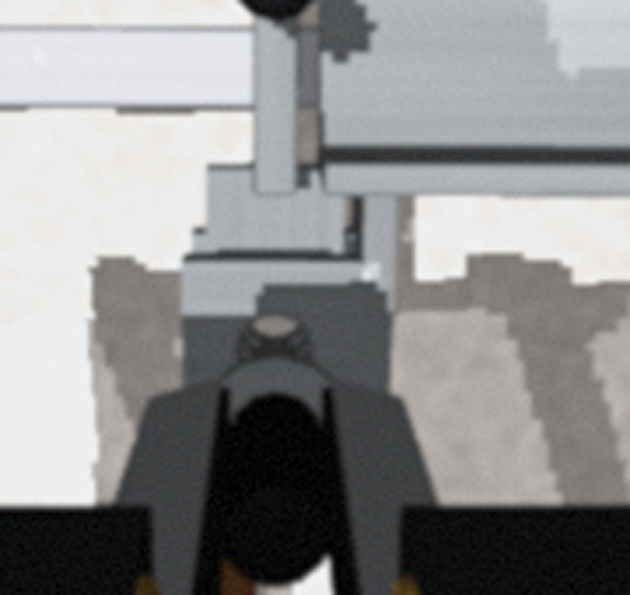

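Request:
move_arm(
  increments=[
    [[0,0,0,0.06,0,0,0],[0,0,0,0.12,0,0,0],[0,0,0,0.12,0,0,0]],
  ],
)

```text
time: 37.78
tool_pos: [0.5228, 0.2028, 0.2895]
ee_rot: [3.141, 0.002, -0.053]
wrist_force: [-0.1, -0.1, -1.6]
width: 0.0146
```

Request:
move_arm(
  increments=[
    [[0,0,0,0.06,0,0,0],[0,0,0,0.12,0,0,0],[0,0,0,0.12,0,0,0]],
  ],
)

```text
time: 38.03
tool_pos: [0.5228, 0.2028, 0.2773]
ee_rot: [3.141, 0.003, -0.053]
wrist_force: [0.1, -0.6, -0.8]
width: 0.0148
```

```bash
python3 -c "
from h import *
st()"
```

```text
t 38.03 tcp [0.5228 0.2028 0.2773] rpy [ 3.1406e+00  2.8000e-03 -5.3100e-02] F [ 0.1 -0.6 -0.8] M [-0.    0.06 -0.02] w 0.0148
```

Request:
move_arm(
  increments=[
    [[0,0,0,0.05,0,0,0],[0,0,0,0.1,0,0,0],[0,0,0,0.1,0,0,0]],
  ],
)

```text
time: 38.28
tool_pos: [0.5229, 0.2028, 0.2677]
ee_rot: [3.141, 0.002, -0.053]
wrist_force: [0.1, -0.0, -1.0]
width: 0.0145
```

Request:
move_arm(
  increments=[
    [[0,0,0,0.02,0,0,0],[0,0,0,0.025,0,0,0],[0,0,0,0.025,0,0,0]],
  ],
)

```text
time: 38.53
tool_pos: [0.5232, 0.2029, 0.2666]
ee_rot: [3.142, 0.0, -0.053]
wrist_force: [-0.2, 0.2, -0.4]
width: 0.0143
```

Request:
move_arm(
  increments=[
    [[0,0,0,0.02,0,0,0],[0,0,0,0.02,0,0,0],[0,0,0,0.02,0,0,0]],
  ],
)

```text
time: 38.78
tool_pos: [0.5232, 0.2029, 0.2647]
ee_rot: [3.142, -0.0, -0.053]
wrist_force: [0.2, 0.4, -0.9]
width: 0.0144
```

```bash
python3 -c "
from h import *
st()"
```

```text
t 38.78 tcp [0.5232 0.2029 0.2647] rpy [ 3.1415 -0.     -0.0531] F [ 0.2  0.4 -0.9] M [0.05 0.06 0.02] w 0.0144
```

Request:
move_arm(
  increments=[
    [[0,0,0,0.015,0,0,0],[0,0,0,0.015,0,0,0],[0,0,0,0.015,0,0,0]],
  ],
)

```text
time: 39.03
tool_pos: [0.5234, 0.2029, 0.2636]
ee_rot: [-3.141, -0.001, -0.053]
wrist_force: [-0.9, -0.5, 1.0]
width: 0.0146
```

Request:
move_arm(
  increments=[
    [[0,0,0,0.01,0,0,0],[0,0,0,0.01,0,0,0],[0,0,0,0.01,0,0,0]],
  ],
)

```text
time: 39.28
tool_pos: [0.5233, 0.2029, 0.2635]
ee_rot: [-3.141, -0.001, -0.053]
wrist_force: [-0.6, -0.1, 5.8]
width: 0.0144
```

```bash
python3 -c "
from h import *
st()"
```

```text
t 39.28 tcp [0.5233 0.2029 0.2635] rpy [-3.1413e+00 -1.3000e-03 -5.3000e-02] F [-0.6 -0.1  5.8] M [-0.06  0.32 -0.01] w 0.0144
```

Contact is at 0.2636 as predicted, so the pin is seated. I release, lift and check.

Request:
move_arm(
  increments=[
    [[0.5,0,0,0,0,0,0],[0.5,0,0,0,0,0,0],[0.5,0,0,0,0,0,0],[0.5,0,0,0,0,0,0],[0.5,0,0,0,0,0,0],[0.5,0,0,0,0,0,0]],
  ],
)

```text
time: 39.78
tool_pos: [0.5232, 0.2029, 0.2618]
ee_rot: [3.141, 0.0, -0.053]
wrist_force: [-1.0, -0.1, -0.6]
width: 0.0463
```

Request:
move_arm(
  increments=[
    [[0.5,0,0,-0.3,0,0,0],[0.5,0,0,-0.6,0,0,0],[0.5,0,0,-1,0,0,0],[0.5,0,0,-1,0,0,0]],
  ],
)

```text
time: 40.12
tool_pos: [0.5244, 0.2033, 0.3714]
ee_rot: [-3.137, -0.015, -0.053]
wrist_force: [1.3, -0.3, 1.3]
width: 0.047
```

Request:
move_arm(
  increments=[
    [[0.5,-0.9,0.9,-0.4,0,0,0],[0.5,-0.9,0.9,-0.4,0,0,0],[0.5,-0.9,0.9,-0.4,0,0,0],[0.5,-0.9,0.9,-0.4,0,0,0],[0.5,-0.9,0.9,-0.4,0,0,0],[0.5,-0.9,0.9,-0.4,0,0,0]],
  ],
)

```text
time: 40.62
tool_pos: [0.4287, 0.1179, 0.4024]
ee_rot: [-3.141, -0.002, -0.054]
wrist_force: [0.1, 0.5, -0.3]
width: 0.0469
```

```bash
python3 -c "
from h import *
st(); im,d,p=w('w33'); w('s33','scene'); w('d33','side')
cv2.imwrite('pics/s33c.png',cv2.resize(cv2.imread('pics/s33.png')[160:280,120:430],None,fx=2.55,fy=2.55,interpolation=cv2.INTER_CUBIC))
cv2.imwrite('pics/d33c.png',cv2.resize(cv2.imread('pics/d33.png')[140:330,160:370],None,fx=3,fy=3,interpolation=cv2.INTER_CUBIC))"
```

```text
t 40.62 tcp [0.4287 0.1179 0.4024] rpy [-3.1407e+00 -1.9000e-03 -5.3700e-02] F [ 0.1  0.5 -0.3] M [ 0.07 -0.01 -0.02] w 0.0469
```

View pics/w33.png

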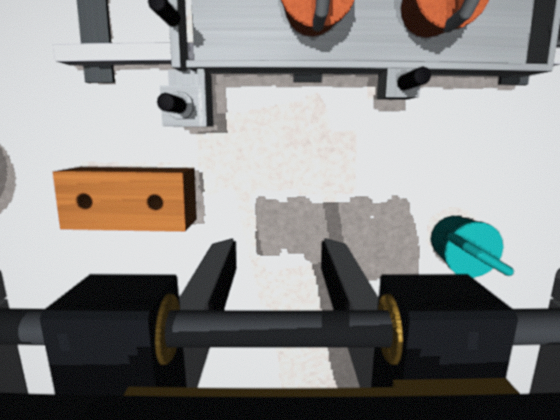

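View pics/s33.png

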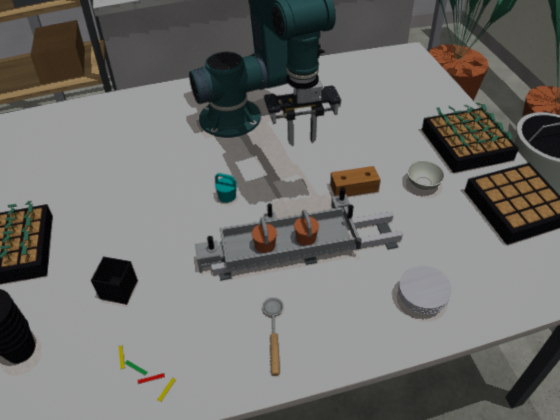

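View pics/s33c.png

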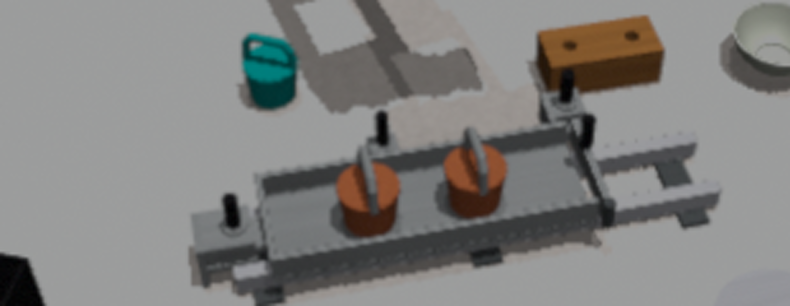

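View pics/d33c.png

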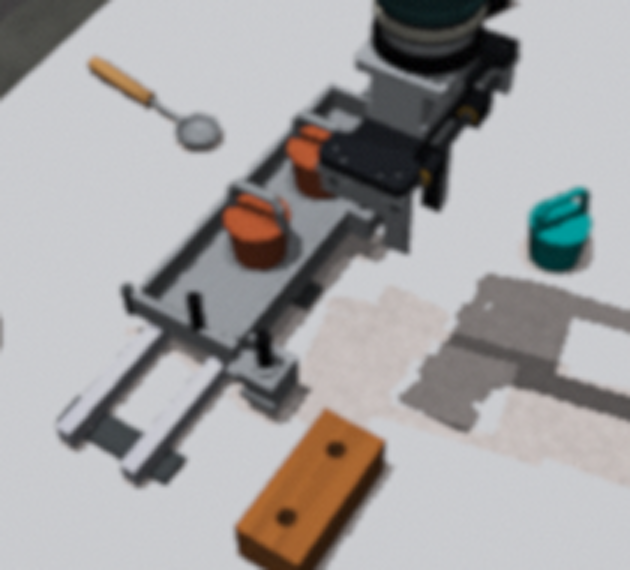

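The gate is shut, both pins are in, both tubs stand in the tray, the block is empty, and the bowl, pot and turquoise tub haven't moved. I'll check the pin heights by depth and hand in.

```bash
python3 -c "
from h import *
im,d,p=load('w33')
z=[pt(p,u,v,d[v,u])[2] for u in range(158,190) for v in range(92,114) if d[v,u]>0]
print('gate pin top z',np.percentile(z,[95,99]).round(4))
im,d,p=load('w17')
z=[pt(p,u,v,d[v,u])[2] for u in range(405,440) for v in range(200,225) if d[v,u]>0]
print('park pin top z',np.percentile(z,[95,99]).round(4))
st(); robot.close_job()"
```

```text
gate pin top z [0.102  0.1026]
park pin top z [0.1019 0.1027]
t 40.77 tcp [0.4294 0.1185 0.4011] rpy [ 3.1415e+00  1.7000e-03 -5.2300e-02] F [-0.5 -0.2  0.2] M [0.09 0.01 0.04] w 0.0473
the job is handed in; nothing more can be done
```

The job is done in the order asked and handed in at 40.8 s; no verdict was reported.

- **Tray and first pin:** I slid the tray about 105 mm to its stop, where the wrist force rose to 11 N. One pin went fully through the bracket and the tray's tongue.
- **Tubs:** Only two terracotta tubs were on the bench. I lifted each by its handle and stood it upright on the tray floor.
- **Gate and second pin:** I swung the gate shut to its stop, where the force rose to about 10 N. The other pin went fully home through the corner plates and the gate's tongue.

**Last checks:**
- Both pins touched down within about 0.1 mm of the height worked out for a seated shoulder. Depth then put both pin tops at 0.102 m, which is right for fully home. The bracket pin's depth reading dates from 21 s; later pictures show it unmoved.
- The final pictures show both tubs upright in the tray, the gate shut and the pin block empty. The bowl, pot and turquoise tub were untouched, and the gripper was well clear of everything.
- No check failed. The wrist camera's y for the park hole was about 1.5 mm off the arm's, so I lined the pins up by their picture column instead.

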